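# Load varistor blocks into a test cell and screw its cap down

### The job

Get the arrester test cell ready: lay the blue spacer disc flat on the floor of its bore, stack every grey varistor block flat on it, then lay the brass contact disc on top of the stack. Then close it with the red screw cap: first set the cap down level so that it really rests on the top of the thread, turn it back (anticlockwise from above) until it drops into the thread start, and then tighten it clockwise fully home against its stop and let go. Leave the other things on the table where they are.

Things in the scene. Friction and masses are not known exactly. Their poses are not given: they have to be found in the camera images.
- cell: Test cell, fixed; place and yaw vary. Origin on the table on its axis, z up. Base plate 130 x 130 x 12 mm. Two yellow half walls centred on cell +y and -y, inner radius 35 mm, outer 39 mm, rim 110 mm up. Between them, at +x and -x, two open slots at least 37 mm wide from rim to base plate: a block held across its diameter goes in with a finger in each slot (closing along cell x).
- cell_floor (a point): Centre of the bore floor, the top of a steel seat of radius 36 mm, 30 mm above the table.
- cell_rim (a point): Centre of the cell's mouth, 110 mm above the table.
- cell_crest (a point): On the flat crest of one of the two steel thread starts outside the half walls (radius 39 to 48 mm), 105 mm up, at the middle of the half wall on cell +y. With angles anticlockwise from above from that middle, the crest runs from -57 to +20 degrees; a dark stop at -52 bars it clockwise. The other start, on -y, is the same half a turn on. Lugs rest here first.
- cell_entry (a point): Middle of the thread's entry gap, at +38 degrees, on its flat shelf 95 mm up. The gap runs from +20 (end of the crest) to +55 degrees (a dark stop), so lugs come here from the crest anticlockwise only. From here the groove runs clockwise under the crest to the stop at -52 degrees, sinking 5 mm; it is self-locking.
- cell_tight (a point): Where a lug's middle is when the cap is tight: at -46 degrees (46 clockwise of cell +y), against the stop, 92.5 mm up, 45 mm from the axis. Red stripes on the base plate at this angle and opposite show where the bar handle then points.
- block1: A flat cylinder 64 mm in diameter and 14 mm thick, dark grey with silvery end faces; both faces are alike. Origin at its centre, z along its axis. About 0.24 kg. Lies flat on the table at the start; two to four of the four blocks are present, the others are absent.
- block2: A flat cylinder 64 mm in diameter and 14 mm thick, dark grey with silvery end faces; both faces are alike. Origin at its centre, z along its axis. About 0.24 kg. Lies flat on the table at the start; two to four of the four blocks are present, the others are absent.
- block3: A flat cylinder 64 mm in diameter and 14 mm thick, dark grey with silvery end faces; both faces are alike. Origin at its centre, z along its axis. About 0.24 kg. Lies flat on the table at the start; two to four of the four blocks are present, the others are absent.
- block4: A flat cylinder 64 mm in diameter and 14 mm thick, dark grey with silvery end faces; both faces are alike. Origin at its centre, z along its axis. About 0.24 kg. Lies flat on the table at the start; two to four of the four blocks are present, the others are absent.
- spacer: Blue plastic spacer disc, 64 mm in diameter and 10 mm thick, both faces alike. Origin at its centre, z along its axis. About 0.1 kg. Lies flat on the table at the start.
- contact: Brass contact disc, 64 mm in diameter and 10 mm thick, both faces usable. Origin at its centre, z along its axis. About 0.26 kg. Lies flat on the table at the start.
- cap: Red screw cap, about 0.3 kg, upright at the start, any yaw. Origin at the centre of its skirt's lower edge, z up. Skirt 28 mm high, radius 50 (inside) to 54 mm; top plate 28 to 36 mm up. Origin above the table: 97 mm with the lugs resting on the crest (lug angle -44 to +14 degrees), 87 mm dropped into the entry gap (lug +27 to +49), 82 mm when home, top plate on the rim.
- cap_lug (a point): Middle of one of two steel lugs inside the skirt at the cap's +x and -x, under the ends of the bar: 45 mm from the axis, 10.5 mm above the cap's origin; radius 40 to 51 mm, 10 mm wide (6 degrees either side), 8 to 13 mm above the origin. In the groove the cap turns easily and sinks about 1 mm for each 15 degrees.
- cap_grip (a point): Middle of the black bar handle, on the axis, 55 mm above the cap's origin. The bar lies along the cap's x: 72 mm long, 20 mm thick, from 36 to 70 mm above the origin. Pinch it across its 20 mm (along the cap's y).
- meter: Orange multimeter lying flat, 160 x 82 x 36 mm, origin at the centre of its underside. Bystander.
- insulator: Brown post insulator standing upright, radius 42 mm, 100 mm high, origin at the centre of its underside. Bystander.
- driver: Screwdriver lying on the table, 200 mm long along its x, origin near its middle. Bystander.
- tape: Red tape ring lying flat, outer radius 45 mm, 25 mm high. Bystander.
- spray: Spray can standing upright, radius 30 mm, 150 mm high, origin at the centre of its underside. Bystander.
There are look-alikes about, which are no part of the job. What is meant by the contact is not pink, and is the larger of those in its own colour. Of the things that look like the spacer, take the one that is farthest from the robot's base at the start.

How it is judged:
By the outcome, as a careful person would: the job done as asked, in the order asked, and still so for the second after the job is handed in, with the robot touching nothing.
Of block1, block2, block3, block4 only 2 to 4 are there at a start; the rules pass over those that are not, and their reading is None.
At some moment in a run one of cap, block1, block2, block3, block4, spacer, contact may be knocked a few centimetres aside while the robot is not near it.
Once in a run the grip may slacken for a moment while it holds something.
It also fails if it takes over 210 s, if anything falls off the work surface, if the arm or the gripper's body presses on something with over 40 N, if the wrist force passes 120 N, or if a joint passes its speed limit or range.

### The arm

A 6-joint arm with a two-finger parallel gripper is mounted at the origin on the work surface. World frame = base frame: x ahead of the robot, y to its left, z up, the work surface at z = 0. Lengths are in m, angles in rad, forces in N, time in s.
With the tool pointing down it reaches from about 0.4 to 0.825 m from the base axis. Payload 7 kg.
Tool frame: the origin (TCP) lies between the finger pads; the fingertips stand 8 mm ahead of it and the grasp point (between the pads) lies 11 mm behind it (arm.finger_overhang is the distance from the TCP to the fingertips, in m); z points along the fingers, y is the line along which they close (so a half turn about z gives the same grasp; the last joint's range is limited). The gripper opens to 88 mm and grips with 3 to 60 N. Pads are 19 mm wide; open, the fingers measure 130 mm over their backs; the gripper's body (78 mm by 193 mm) begins 47 mm behind the grasp point.
Start: joints at [0.288, 0.359, 0.012, 0, -1.224, -0.288], TCP at [0.675, -0, 0.235] pointing down, gripper open.
Joint ranges: [-3.07, 3.07], [-1.43, 2.12], [-1.02, 1.25], [-3.03, 1.67], [-3.05, -0], [-3.03, 3.03]. Speed limits (rad/s): [2.39, 2.39, 3.01, 3.14, 3.14, 3.14].

### API

Orientations are given as [roll, pitch, yaw] about the fixed x, y, z axes, in that order (R = Rz(yaw) Ry(pitch) Rx(roll)).
In Python, from station import arm gives the robot as it stands.
- The arm moves only by the tool move_arm, never from a script. Its argument "rows" is text: rows parted by semicolons, each of 7 numbers parted by spaces: the turn, a rotation vector about the tool's x, y, z in degrees, then the shift along the tool's x, y, z in m, then the finger opening in m, from 0 to 0.0876. A call has 1 to 8 rows; each row shifts and turns the commanded pose from where the row before left it, along the tool's axes as they then stand; what a row does not reach is not made up. A row lasts 1/8 s, in which the tool goes at most 62.5 mm and 10.7 degrees, less where a joint would pass 70% of its speed; a pose out of reach is approached as far as the arm can. A call is refused whole if a number of a shift passes 0.0625 or a number of a turn 10.7, either way. A call with a gripper value outside its range is refused whole. The fingers move at their own pace and stop on an object; "squeeze" is the grip in N (left out, the last holds). Time passes only in rows, so rows that do not move let the fingers close. It gives the time, the measured TCP pose, the force, the opening and the grip force at its end, in the units of the state.
- arm.get_state(): the state, without advancing time (a new reading comes with each control period).
- arm.grab_frame(name): name is "scene" or "side" or "wrist"; returns (picture, depth): 480x640x3 uint8, blue, green, red; 480x640 float32, m along the optical axis (not along the pixel's ray), 0 where there is no reading.
- arm.camera_model(name): a dict with "mtx" (3x3 intrinsics, pixels), "camera_from_world" (4x4, takes a point from world to camera coordinates); the wrist camera has in their place "mount" (4x4, takes a point from camera to tool coordinates, whose origin is the TCP and whose axes are the flange's). Camera axes: x right, y down, z forward; pixel columns grow to the right and rows downward; lengths in m; the calibration is good to about 2 mm. A picture is of the moment at which its call begins: read the wrist's pose just before it. camera_model takes no time and is no camera call.
- arm.job_done(): hands the job in; it is judged then, once.
The state is a dict: "t": time; "q": joint angles; "qd": joint speeds; "joint_efforts": joint torques, N m; "eef_pos": TCP position; "ee_rot": TCP orientation; "force": force on the tool from outside, world axes, zero at the start; "moment": the same for the moment, N m; "width": finger opening in m; "gripper_force": force on a finger pad.
Only numpy, scipy, OpenCV 4.12 (cv2) and the standard library are available. Lean on these libraries where they do the work, as an engineer would, in place of code of your own. Each camera call takes 0.05 s, during which the arm holds its last target. There are 200 camera calls.

## Working session

There is one attempt and no reset: what is moved stays moved. The work goes in short steps, Python scripts to look and compute and a tool call to move; the robot and the scene stay as the last step left them, time stands still between calls to the robot, and variables do not carry over. Pictures are saved under pics/ and viewed, at most 14 in all, crops included, and the job is handed in when it is done.

Besides the shell and the picture viewer there is one more tool, called as name(argument=value, ...) on one line, values as JSON. move_arm: Moves the arm, as the interface text tells. Its arguments: {"type":"object","properties":{"rows":{"type":"string"},"squeeze":{"type":"number"}},"required":["rows"]}

```bash
ls; mkdir -p pics; python3 - <<'E'
from station import arm
import cv2
print(arm.get_state())
for n in("scene","side","wrist"):
    p,d=arm.grab_frame(n); cv2.imwrite(f"pics/{n}0.png",p)
    import numpy as np; np.savez(f"/tmp/{n}0.npz",p=p,d=d); m=arm.camera_model(n); print(n,{k:np.round(v,4).tolist() if not isinstance(v,str) else v for k,v in m.items()})
E
```

```text
pics
{'t': 0.0, 'q': array([ 2.88099871e-01,  3.59387704e-01,  1.10648289e-02, -3.44370901e-04,
       -1.22410336e+00, -2.88106474e-01]), 'qd': array([-0.00096988,  0.00192614,  0.00041603,  0.00109784,  0.0022086 ,
        0.00050929]), 'joint_efforts': array([-8.00930356e-04, -5.82726967e+01,  2.93058443e+01,  6.99745238e+00,
        6.93249181e-03, -2.06530804e-04]), 'eef_pos': array([ 6.74525044e-01, -2.78647085e-05,  2.33625789e-01]), 'ee_rot': array([ 3.13993793e+00, -1.52775399e-04, -1.57092008e+00]), 'force': array([-0.16973051,  0.53177972,  0.68241992]), 'moment': array([ 1.69942444e-05, -1.28438870e-02,  2.87185935e-02]), 'gripper_force': 0.0, 'width': 0.08774718376202799}
scene {'mtx': [[543.6207, 0.0, 320.3972], [0.0, 543.6207, 242.3183], [0.0, 0.0, 1.0]], 'camera_from_world': [[0.6016, 0.7988, -0.011, -0.3126], [0.6259, -0.4799, -0.6148, -0.2752], [-0.4964, 0.3629, -0.7886, 1.8109], [0.0, 0.0, 0.0, 1.0]]}
side {'mtx': [[584.5497, 0.0, 319.0095], [0.0, 584.5497, 241.0909], [0.0, 0.0, 1.0]], 'camera_from_world': [[-0.9943, -0.1066, 0.0085, 0.5346], [-0.0682, 0.5709, -0.8182, 0.1115], [0.0824, -0.8141, -0.5749, 1.238], [0.0, 0.0, 0.0, 1.0]]}
wrist {'mtx': [[353.9633, 0.0, 313.8839], [0.0, 353.9633, 240.6159], [0.0, 0.0, 1.0]], 'mount': [[-0.0006, -0.9593, -0.2824, 0.0768], [1.0, -0.0007, 0.0004, 0.0012], [-0.0005, -0.2824, 0.9593, -0.1505], [0.0, 0.0, 0.0, 1.0]]}
```

View pics/scene0.png

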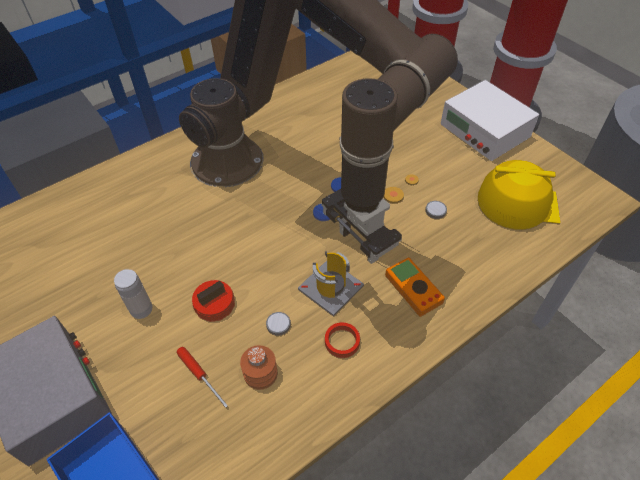

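View pics/side0.png

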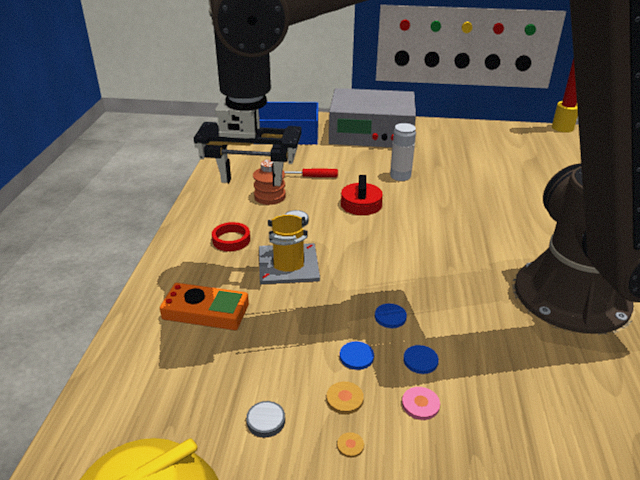

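The side view shows three blue discs at (391,315), (357,355) and (421,359). The brass discs are at (345,396, large) and (350,444, small), with a pink one at (421,402). Blocks are at (266,418) and (298,217), the cap at (361,198) and the cell at (290,260). Next I'll localise them with depth.

```bash
cat > h.py <<'E'
from station import arm
import numpy as np, cv2
from scipy.spatial.transform import Rotation as R
def pose():
    s=arm.get_state(); T=np.eye(4); T[:3,:3]=R.from_euler('xyz',s['ee_rot']).as_matrix(); T[:3,3]=s['eef_pos']; return T
def grab(n):
    T=pose() if n=='wrist' else None
    p,d=arm.grab_frame(n); return p,d,w_from_c(n,T)
def w_from_c(n,T=None):
    m=arm.camera_model(n); return T@m['mount'] if n=='wrist' else np.linalg.inv(m['camera_from_world'])
def cloud(n,d,W):
    K=arm.camera_model(n)['mtx']; v,u=np.mgrid[:480,:640]
    P=np.stack([(u-K[0,2])/K[0,0]*d,(v-K[1,2])/K[1,1]*d,d],-1)@W[:3,:3].T+W[:3,3]
    P[d<=0]=np.nan; return P
def pix(n,W,pts):
    K=arm.camera_model(n)['mtx']; C=np.linalg.inv(W); q=np.atleast_2d(pts)@C[:3,:3].T+C[:3,3]; q=q@K.T; return q[:,:2]/q[:,2:]
def circ(xy):
    # min enclosing circle, robust
    (x,y),r=cv2.minEnclosingCircle(xy.astype(np.float32)); return x,y,r
def discs(n,p,d,W,zlo=.004,zhi=.02,amin=150):
    """flat things: components of cloud by height; prints centre, radius, colour"""
    P=cloud(n,d,W); M=((P[...,2]>zlo)&(P[...,2]<zhi)&(P[...,0]>.2)&(P[...,0]<1)).astype(np.uint8)
    k,L,S,c=cv2.connectedComponentsWithStats(M)
    out=[]
    for i in range(1,k):
        if S[i,4]<amin: continue
        m=L==i; q=P[m]; z=np.median(q[:,2]); x,y,r=circ(q[:,:2]*1.0)
        out.append((c[i].round(),S[i,4],np.round([x,y,r,z,*np.nanmean(q[:,:2],0)],4),np.median(p[m],0)))
        print(*out[-1])
    return out
E
python3 - <<'E'
from h import *
for n in('side','scene','wrist'):
    f=np.load(f'/tmp/{n}0.npz'); W=w_from_c(n,pose()); print(n); discs(n,f['p'],f['d'],W)
f=np.load('/tmp/side0.npz');W=w_from_c('side');P=cloud('side',f['d'],W)
for u,v in[(391,315),(357,355),(421,359),(345,396),(350,444),(421,402),(266,418),(298,217),(361,198),(345,205),(290,260)]: print(u,v,P[v,u].round(4),f['p'][v,u])
E
```

```text
side
[395.  66.] 317 [ 0.3738 -1.3983  0.1735  0.0115  0.3761 -1.3947] [105. 109. 115.]
[361. 142.] 306 [ 0.4798 -0.6614  0.0979  0.0121  0.4795 -0.6582] [69. 66. 67.]
[316. 173.] 240 [ 0.6068 -0.4425  0.075   0.0132  0.5919 -0.438 ] [ 16.  19. 137.]
[270. 196.] 274 [ 0.7014 -0.3173  0.0433  0.0136  0.6983 -0.298 ] [ 33.   53.5 110. ]
[362. 208.] 217 [ 0.4592 -0.2973  0.0534  0.0119  0.4578 -0.2697] [ 10.  12. 100.]
[230. 229.] 158 [ 0.7611 -0.1159  0.0346  0.0121  0.7672 -0.136 ] [ 10.  11. 100.]
[232. 244.] 236 [ 0.7569 -0.1041  0.0449  0.0128  0.7482 -0.0765] [ 10.  11. 100.]
[288. 267.] 1437 [ 0.6092 -0.0297  0.0905  0.0097  0.6068 -0.0111] [136. 132. 130.]
[205. 320.] 540 [0.7514 0.1483 0.0866 0.0122 0.7427 0.181 ] [ 13.  56. 131.]
[391. 315.] 582 [0.3814 0.1175 0.0342 0.008  0.3809 0.1195] [127.  52.  16.]
[357. 355.] 726 [0.4422 0.2339 0.034  0.0081 0.4424 0.2356] [212.  92.  28.]
[421. 359.] 740 [0.326  0.2299 0.0342 0.0082 0.3247 0.2318] [134.  54.  16.]
[345. 397.] 905 [0.4573 0.3345 0.0331 0.0082 0.4569 0.3361] [ 70. 162. 216.]
[421. 402.] 934 [0.3285 0.3313 0.0332 0.0083 
[... 1286 characters left out ...]
 0.0125  0.637  -0.0517] [138. 135. 133.]
[425. 181.] 1131 [ 0.5588 -0.031   0.0334  0.0126  0.557  -0.0315] [144. 141. 138.]
[270. 300.] 503 [0.7235 0.1063 0.0546 0.0131 0.7235 0.1036] [ 22.  57. 105.]
391 315 [0.3804 0.1203 0.0083] [140  56  16]
357 355 [0.442  0.2383 0.0098] [209  87  29]
421 359 [0.325  0.2335 0.0084] [135  56  19]
345 396 [0.4572 0.3345 0.0082] [ 82 134 227]
350 444 [0.4427 0.4249 0.0026] [ 83 133 225]
421 402 [0.3283 0.3321 0.0074] [ 83 132 227]
266 418 [0.5825 0.3969 0.0109] [218 213 209]
298 217 [ 0.591  -0.0593  0.1098] [  2 140 198]
361 198 [ 0.4608 -0.2762  0.0384] [10  9 11]
345 205 [ 0.5005 -0.2748  0.0156] [ 7  9 84]
290 260 [0.6001 0.0068 0.0413] [ 18  89 123]
```

View pics/wrist0.png

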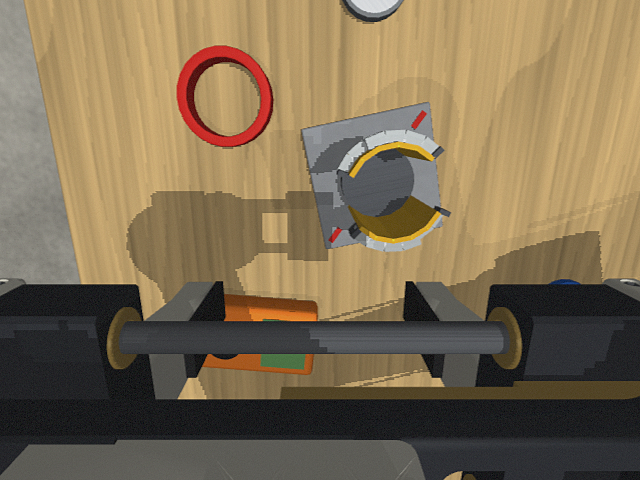

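The wrist view shows the cell with stripes near (419,119) and (335,235), the slots facing left and right, the tape, the meter, and a block at (372,8). I'll measure the cell's axis and yaw.

```bash
cat >> h.py <<'E'
def cell(n,p,d,W):
    P=cloud(n,d,W); b,g,r=[p[...,i].astype(int) for i in range(3)]
    near=np.hypot(P[...,0]-.61,P[...,1]+.035)<.11
    red=(r>110)&(g<70)&(b<70)&(P[...,2]<.03)&near
    k,L,S,c=cv2.connectedComponentsWithStats(red.astype(np.uint8))
    st=[]
    for i in range(1,k):
        if S[i,4]>15: st.append(P[L==i].mean(0)); print('stripe',S[i,4],c[i].round(),st[-1].round(4))
    if len(st)>1:
        st=np.array(st[:2]); dd=st[0]-st[1]; print('mid',st.mean(0).round(4),'yaw mod180',(np.degrees(np.arctan2(dd[1],dd[0]))-44)%180)
    pl=(abs(P[...,2]-.012)<.005)&near&~((P[...,1]<-.15))
    q=P[pl][:,:2]; rect=cv2.minAreaRect(q.astype(np.float32)); print('plate',rect)
    for lo,hi,nm in((.106,.116,'rim'),(.101,.1085,'crest')):
        m=near&(P[...,2]>lo)&(P[...,2]<hi); q=P[m]
        if nm=='rim': m&=(r-b>60); q=P[m]
        A=np.c_[2*q[:,:2],np.ones(len(q))]; s=np.linalg.lstsq(A,(q[:,:2]**2).sum(1),rcond=None)[0]
        print(nm,len(q),s[:2].round(4),'R',np.sqrt(s[2]+s[0]**2+s[1]**2).round(4),'z',np.median(q[:,2]).round(4))
E
python3 - <<'E'
from h import *
for n in('wrist','scene','side'):
    f=np.load(f'/tmp/{n}0.npz'); W=w_from_c(n,pose()); print(n); cell(n,f['p'],f['d'],W)
E
```

```text
wrist
stripe 102 [418. 119.] [ 0.5693 -0.0929  0.0132]
stripe 79 [335. 235.] [0.6506 0.0258 0.0132]
mid [ 0.61   -0.0336  0.0132] yaw mod180 11.592068587694484
plate ((0.6102942824363708, -0.0338553711771965), (0.13015487790107727, 0.13005831837654114), 11.350830078125)
rim 1143 [ 0.6103 -0.034 ] R 0.0371 z 0.1104
crest 1960 [ 0.6112 -0.0344] R 0.043 z 0.1057
scene
plate ((0.6176937818527222, -0.03426439315080643), (0.1420843005180359, 0.1330632120370865), 11.221919059753418)
rim 82 [ 0.6124 -0.0348] R 0.0371 z 0.1087
crest 199 [ 0.6117 -0.0347] R 0.0415 z 0.1041
side
plate ((0.60931795835495, -0.02912849187850952), (0.12858746945858002, 0.13244186341762543), 11.426186561584473)
rim 109 [ 0.6099 -0.0296] R 0.0374 z 0.1079
crest 306 [ 0.6098 -0.0286] R 0.0403 z 0.1043
```

move_arm(rows="0 0 0 -0.039 0.0388 0.013 0.0876;0 0 0 -0.039 0.0388 0.013 0.0876;0 0 0 -0.039 0.0388 0.013 0.0876;0 0 0 -0.039 0.0388 0.013 0.0876;0 0 0 -0.039 0.0388 0.013 0.0876;0 0 0 -0.039 0.0388 0.013 0.0876;0 0 0 0 0 0 0.0876;0 0 0 0 0 0 0.0876", squeeze=25)

```text
t: 1.15
eef_pos: [0.4422, 0.2343, 0.1567]
ee_rot: [-3.141, 0.0, -1.569]
force: [0.7, 0.7, 0.1]
width: 0.0873
gripper_force: 0.0
```

```bash
cat >> h.py <<'E'
def look(tx,ty,zlo=.004,zhi=.02,save=None):
    """wrist view: disc nearest (tx,ty), world and tool-frame shift"""
    T=pose(); p,d,W=grab('wrist'); 
    if save: cv2.imwrite(f'pics/{save}.png',p)
    print('tcp',T[:3,3].round(4),'yaw',np.degrees(arm.get_state()['ee_rot'][2]).round(2))
    for o in discs('wrist',p,d,W,zlo,zhi):
        x,y,r,z=o[2][:4]
        if np.hypot(x-tx,y-ty)<.06: print('  shift tool',((T[:3,:3].T)@(np.array([x,y,z])-T[:3,3])).round(4))
E
python3 - <<'E'
from h import *
look(.442,.234,save='w1')
p,d,W=grab('scene'); cv2.imwrite('pics/scene1.png',p); print('scene'); discs('scene',p,d,W)
E
```

```text
tcp [0.4422 0.2343 0.1567] yaw -90.0
[392.  77.] 5823 [0.3808 0.114  0.032  0.0104 0.381  0.1135] [217. 119.  62.]
[ 21. 122.] 1549 [0.6788 0.1487 0.0411 0.0128 0.6725 0.1472] [ 23.  62. 115.]
[448. 219.] 4293 [0.3245 0.2266 0.0322 0.0104 0.3254 0.2255] [129.  68.  32.]
[312. 223.] 4140 [0.442  0.2305 0.0322 0.0104 0.4423 0.2293] [143.  75.  37.]
[297. 310.] 1284 [0.4565 0.3215 0.0302 0.0103 0.4567 0.312 ] [ 61. 116. 149.]
[193. 387.] 460 [0.5651 0.3935 0.018  0.0143 0.56   0.3944] [206. 202. 199.]
  shift tool [0.0038 0.0002 0.1463]
scene
[482. 142.] 298 [0.4246 0.7835 0.1539 0.0118 0.4639 0.7245] [102. 101. 106.]
[365. 172.] 186 [0.3346 0.3262 0.0372 0.0085 0.3316 0.3218] [101.  81. 144.]
[340. 185.] 233 [0.3269 0.2237 0.0345 0.0086 0.3284 0.2233] [110.  62.  49.]
[393. 194.] 235 [0.4605 0.3282 0.0348 0.008  0.4602 0.3291] [ 46.  93. 124.]
[528. 216.] 454 [0.7239 0.6103 0.1285 0.0093 0.7734 0.5888] [ 10.  96. 117.]
[365. 206.] 239 [0.4444 0.2305 0.0348 0.008  0.4451 0.228 ] [119.  66.  50.]
[436. 209.] 294 [0.5845 0.3893 0.0365 0.0116 0.5875 0.3887] [172. 163. 164.]
[323. 212.] 260 [0.3825 0.1099 0.0346 0.0085 0.3845 0.112 ] [169.5  87.   53. ]
[331. 293.] 1114 [ 0.6118 -0.0345  0.0896  0.0104  0.6318 -0.0482] [121. 116. 120.]
[411. 299.] 190 [0.7526 0.1405 0.0904 0.0125 0.7761 0.1099] [ 25.5  64.  110. ]
[278. 323.] 442 [ 0.6215 -0.2132  0.0351  0.0126  0.6222 -0.2154] [181. 172. 172.]
[207. 385.] 170 [ 0.6595 -0.4526  0.0761  0.0145  0.6591 -0.4463] [115.5 130.  146. ]
[262. 382.] 170 [ 0.7152 -0.3299  0.0405  0.0138  0.7344 -0.3369] [ 44.  65. 106.]
[ 63. 442.] 287 [ 0.5739 -0.7599  0.0997  0.013   0.5798 -0.7739] [65. 61. 63.]
[104. 459.] 1553 [ 0.6894 -0.7268  0.0944  0.006   0.67   -0.7169] [175.  87.  38.]
```

View pics/w1.png

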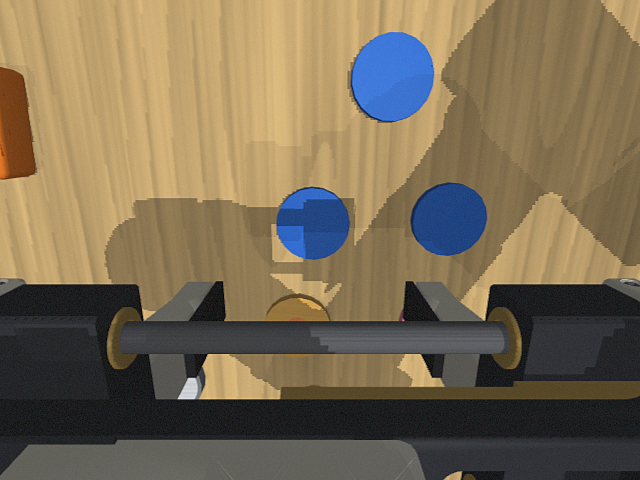

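The spacer is at (312,223), world (0.442, 0.2305), with the other two blues at (392,77) and (448,219). Going down to grasp it.

move_arm(rows="0 0 0 0.0038 0.0002 0.048 0.0876;0 0 0 0 0 0.048 0.0876;0 0 0 0 0 0.03 0.0876;0 0 0 0 0 0.0185 0.0876;0 0 0 0 0 0 0.0876;0 0 0 0 0 0 0.055;0 0 0 0 0 0 0.055;0 0 0 0 0 0 0.055", squeeze=30)

```text
t: 2.25
eef_pos: [0.4424, 0.2306, 0.0129]
ee_rot: [-3.14, 0.001, -1.571]
force: [-1.6, -0.0, 2.4]
width: 0.0633
gripper_force: 19.0
```

move_arm(rows="0 0 0 0 0 0 0.055;0 0 0 0 0 0 0.055;0 0 0 0 0 0 0.055;0 0 0 0 0 -0.03 0.055;0 0 0 0 0 -0.05 0.055;0 0 0 0 0 -0.05 0.055;0 0 0 0 0 -0.04 0.055;0 0 0 0 0 0 0.055")

```text
t: 3.25
eef_pos: [0.4432, 0.2315, 0.1854]
ee_rot: [-3.137, 0.005, -1.57]
force: [-1.2, 0.1, -2.0]
width: 0.0625
gripper_force: 30.0
```

```bash
cat >> h.py <<'E'
def held(thick):
    """held disc: points between pads in tool frame; fit circle edge centre"""
    T=pose(); p,d,W=grab('wrist'); P=cloud('wrist',d,W); Q=(P-T[:3,3])@T[:3,:3]
    m=(abs(Q[...,0])<.05)&(abs(Q[...,1])<.034)&(Q[...,2]>-.012)&(Q[...,2]<.02)
    q=Q[m]; print('n',len(q),'z pct',np.percentile(q[:,2],[5,25,50,75]).round(4),'x max',np.percentile(q[:,0],[90,98,99.5]).round(4),'s',arm.get_state()['width'].round(4))
    f=[]
    for y in np.arange(-.02,.0201,.004):
        s=q[abs(q[:,1]-y)<.002]
        if len(s)>5: f.append((np.percentile(s[:,0],97)-np.sqrt(.032**2-y*y)))
    print('disc centre x_tool est',np.round(np.median(f),4), np.round(f,4))
E
python3 - <<'E'
from h import *
held(.01)
E
```

```text
Traceback (most recent call last):
  File "h.py", line 60, in held
    q=Q[m]; print('n',len(q),'z pct',np.percentile(q[:,2],[5,25,50,75]).round(4),'x max',np.percentile(q[:,0],[90,98,99.5]).round(4),'s',arm.get_state()['width'].round(4))
                                                                                                                                         ^^^^^^^^^^^^^^^^^^^^^^^^^^^^^^
AttributeError: 'float' object has no attribute 'round'
```

```bash
sed -i "s/arm.get_state()\['width'\].round(4)/round(arm.get_state()['width'],4)/" h.py; python3 - <<'E'
from h import *
held(.01)
E
```

```text
n 10369 z pct [0.001  0.0021 0.0026 0.003 ] x max [0.0261 0.0309 0.0316] s 0.0629
disc centre x_tool est -0.0002 [-0.001  -0.0009 -0.0006 -0.0005 -0.0005 -0.0002 -0.0002  0.      0.0002
  0.0004  0.0011]
```

move_arm(rows="0 0 0 0.0441 -0.0278 0 0.055;0 0 0 0.0441 -0.0278 0 0.055;0 0 0 0.0441 -0.0278 0 0.055;0 0 0 0.0441 -0.0278 0 0.055;0 0 0 0.0441 -0.0278 0 0.055;0 0 0 0.0441 -0.0278 0 0.055;0 0 -5.7 0 0 0 0.055;0 0 -5.7 0 0 0 0.055")

```text
t: 4.35
eef_pos: [0.6078, -0.0355, 0.1792]
ee_rot: [3.137, 0.0, -1.371]
force: [-0.5, -1.0, -0.8]
width: 0.0628
gripper_force: 30.0
```

move_arm(rows="0 0 0 0 0 0 0.055;0 0 0 0 0 0 0.055")

```text
t: 4.6
eef_pos: [0.6082, -0.0343, 0.181]
ee_rot: [3.14, 0.0, -1.374]
force: [0.3, 0.5, -1.3]
width: 0.0626
gripper_force: 30.0
```

```bash
python3 - <<'E'
from h import *
held(.01)
p,d,W=grab('wrist'); cv2.imwrite('pics/w2.png',p); cell('wrist',p,d,W); T=pose(); print(T[:3,3],arm.get_state()['ee_rot'])
print('tool shift to cell',(T[:3,:3].T@(np.array([.6103,-.0338,.11])-T[:3,3])).round(4))
E
```

```text
n 10361 z pct [0.0009 0.0022 0.0026 0.0031] x max [0.0258 0.0305 0.0314] s 0.0626
disc centre x_tool est -0.0006 [-0.0013 -0.0011 -0.001  -0.0009 -0.0008 -0.0005 -0.0006 -0.0004 -0.0002
  0.0001  0.0009]
stripe 124 [369. 168.] [ 0.5691 -0.093   0.0132]
plate ((0.6103642582893372, -0.03509487956762314), (0.13059024512767792, 0.12707622349262238), 11.77255916595459)
rim 774 [ 0.6103 -0.0355] R 0.0359 z 0.1103
crest 1455 [ 0.6108 -0.0406] R 0.0379 z 0.1056
[ 0.60853435 -0.03421234  0.18160633] [ 3.14083819e+00  2.19005955e-05 -1.37284704e+00]
tool shift to cell [-0.0001 -0.0019  0.0716]
```

View pics/w2.png

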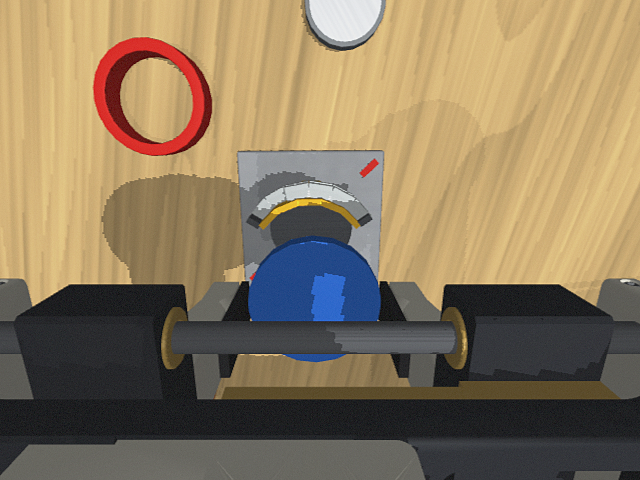

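The spacer is held centred over the cell at (313,300) with the slots aligned. I'll lower it and release.

move_arm(rows="0 0 0 0.0004 -0.0019 0.03 0.055;0 0 0 0 0 0.03 0.055;0 0 0 0 0 0.025 0.055;0 0 0 0 0 0.02 0.055;0 0 0 0 0 0.014 0.055;0 0 0 0 0 0.008 0.055;0 0 0 0 0 0 0.055;0 0 0 0 0 0 0.055")

```text
t: 5.7
eef_pos: [0.6113, -0.0343, 0.0558]
ee_rot: [-3.14, -0.0, -1.372]
force: [0.5, -0.5, -0.4]
width: 0.0627
gripper_force: 30.0
```

```bash
python3 - <<'E'
from h import *
s=arm.get_state(); print(s['eef_pos'],s['force'],s['width'])
E
```

```text
[ 0.61126026 -0.03434911  0.05581564] [ 0.4617951  -0.46678628 -0.39873397] 0.06272891426005915
```

move_arm(rows="0 0 0 -0.0005 0 0.0012 0.055;0 0 0 0 0 0 0.0876;0 0 0 0 0 0 0.0876;0 0 0 0 0 0 0.0876;0 0 0 0 0 0 0.0876;0 0 0 0 0 -0.03 0.0876;0 0 0 0 0 -0.05 0.0876;0 0 0 0 0 -0.05 0.0876")

```text
t: 6.7
eef_pos: [0.6103, -0.0341, 0.1851]
ee_rot: [3.141, -0.0, -1.372]
force: [-0.0, -0.5, 0.1]
width: 0.0876
gripper_force: 0.0
```

move_arm(rows="0 0 0 0 0 0 0.0876;0 0 0 0 0 0 0.0876")

```text
t: 6.95
eef_pos: [0.6103, -0.0339, 0.1838]
ee_rot: [-3.141, 0.0, -1.372]
force: [-0.0, -0.1, -0.3]
width: 0.0877
gripper_force: 0.0
```

```bash
cat >> h.py <<'E'
def bore(save=None):
    p,d,W=grab('wrist'); P=cloud('wrist',d,W)
    if save: cv2.imwrite(f'pics/{save}.png',p)
    m=(np.hypot(P[...,0]-.6103,P[...,1]+.0338)<.028)&(P[...,2]<.1); q=P[m]
    A=np.c_[q[:,:2]-[.6103,-.0338],np.ones(len(q))]; s=np.linalg.lstsq(A,q[:,2],rcond=None)[0]; e=q[:,2]-A@s; g=abs(e-np.median(e))<.003; s=np.linalg.lstsq(A[g],q[g,2],rcond=None)[0]
    print('bore n',g.sum(),len(q),'plane tilt deg',np.degrees(s[:2]).round(2),'z',s[2].round(4),'colour',np.median(p[m],0))
E
python3 - <<'E'
from h import *
T=pose();print(T[:3,3]); bore('w3')
for x,y in((.6204,-.213),(.586,.391)): print((T[:3,:3].T@(np.array([x,y,.15])-T[:3,3])).round(4))
E
```

```text
[ 0.610315   -0.0338826   0.18376648]
bore n 2952 2952 plane tilt deg [-0.06  0.03] z 0.0404 colour [128.  70.  35.]
[0.1776 0.0255 0.0337]
[-0.4213 -0.06    0.034 ]
```

View pics/w3.png

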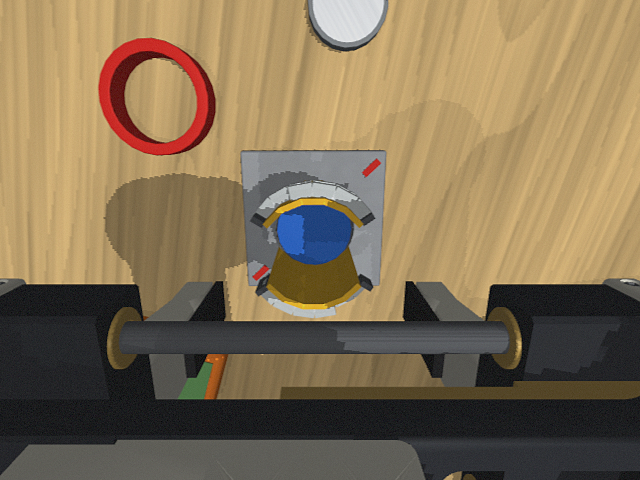

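The spacer lies flat in the bore at (315,232), with its top at z 0.0404 and no tilt. Next is the near block.

move_arm(rows="0 0 0 0.0444 0.0064 0.0085 0.0876;0 0 0 0.0444 0.0064 0.0085 0.0876;0 0 0 0.0444 0.0064 0.0085 0.0876;0 0 0 0.0444 0.0064 0.0085 0.0876;0 0 0 0 0 0 0.0876;0 0 0 0 0 0 0.0876")

```text
t: 7.75
eef_pos: [0.6199, -0.2132, 0.1484]
ee_rot: [3.139, 0.001, -1.373]
force: [0.1, 0.8, 1.0]
width: 0.088
gripper_force: 0.0
```

```bash
python3 - <<'E'
from h import *
look(.6204,-.213)
E
```

```text
tcp [ 0.6199 -0.2132  0.1484] yaw -78.59
[269.  98.] 478 [ 0.6844 -0.314   0.035   0.0154  0.6716 -0.3087] [ 58.  83. 144.]
[480. 141.] 1034 [ 0.4747 -0.3142  0.0534  0.0122  0.5051 -0.31  ] [18. 20. 79.]
[314. 230.] 4486 [ 0.6185 -0.2137  0.0321  0.0145  0.6187 -0.2152] [131. 129. 127.]
[153. 271.] 618 [ 0.7551 -0.1437  0.032   0.0123  0.7477 -0.152 ] [20. 21. 85.]
[281. 371.] 4571 [ 0.6172 -0.0679  0.0686  0.0125  0.6223 -0.0735] [135. 132. 130.]
  shift tool [0.0003 0.0012 0.134 ]
```

move_arm(rows="0 0 0 0.0003 0.0012 0.045 0.0876;0 0 0 0 0 0.045 0.0876;0 0 0 0 0 0.03 0.0876;0 0 0 0 0 0.014 0.0876;0 0 0 0 0 0 0.0876;0 0 0 0 0 0 0.055;0 0 0 0 0 0 0.055;0 0 0 0 0 0 0.055", squeeze=40)

```text
t: 8.8
eef_pos: [0.6199, -0.2137, 0.0168]
ee_rot: [-3.14, -0.0, -1.372]
force: [-1.0, 0.2, 3.6]
width: 0.0635
gripper_force: 19.2
```

move_arm(rows="0 0 0 0 0 0 0.055;0 0 0 0 0 0 0.055;0 0 0 0 0 0 0.055;0 0 0 0 0 -0.03 0.055;0 0 0 0 0 -0.05 0.055;0 0 0 0 0 -0.05 0.055;0 0 0 0 0 -0.04 0.055;0 0 0 0 0 0 0.055")

```text
t: 9.8
eef_pos: [0.6213, -0.214, 0.1898]
ee_rot: [-3.135, -0.002, -1.372]
force: [1.0, 0.0, -2.9]
width: 0.0622
gripper_force: 40.0
```

move_arm(rows="0 0 0 -0.0444 -0.006 0 0.055;0 0 0 -0.0444 -0.006 0 0.055;0 0 0 -0.0444 -0.006 0 0.055;0 0 0 -0.0444 -0.006 0 0.055;0 0 0 0 0 0 0.055;0 0 0 0 0 0 0.055;0 0 0 0 0 0 0.055")

```text
t: 10.68
eef_pos: [0.6076, -0.0356, 0.1852]
ee_rot: [3.14, 0.0, -1.373]
force: [-0.6, -0.1, -3.4]
width: 0.0624
gripper_force: 40.0
```

```bash
cat >> h.py <<'E'
def tocell(z):
    T=pose(); s=arm.get_state(); print(T[:3,3].round(4),s['ee_rot'].round(4),s['width'],'to cell',(T[:3,:3].T@(np.array([.6103,-.0338,z])-T[:3,3])).round(4))
E
python3 - <<'E'
from h import *
held(.014); tocell(.11)
E
```

```text
n 10553 z pct [0.0008 0.002  0.0024 0.0029] x max [0.0264 0.0308 0.0313] s 0.0622
disc centre x_tool est -0.0007 [-0.0014 -0.0007 -0.001  -0.0007 -0.0008 -0.0007 -0.0004 -0.0003  0.0001
  0.0003  0.0007]
[ 0.6077 -0.0357  0.1853] [ 3.1408e+00  1.0000e-04 -1.3731e+00] 0.06218326066454407 to cell [-0.0014 -0.003   0.0753]
```

move_arm(rows="0 0 0 -0.0009 -0.003 0.03 0.055;0 0 0 0 0 0.03 0.055;0 0 0 0 0 0.025 0.055;0 0 0 0 0 0.02 0.055;0 0 0 0 0 0.014 0.055;0 0 0 0 0 0.008 0.055;0 0 0 0 0 0 0.055;0 0 0 0 0 0 0.055")

```text
t: 11.72
eef_pos: [0.6112, -0.0333, 0.0596]
ee_rot: [-3.14, -0.0, -1.372]
force: [0.4, 0.9, -2.4]
width: 0.062
gripper_force: 40.0
```

```bash
python3 - <<'E'
from h import *
tocell(.056); print(arm.get_state()['force'])
E
```

```text
[ 0.6112 -0.0333  0.0596] [-3.1404e+00 -1.0000e-04 -1.3717e+00] 0.062026327506101576 to cell [0.0003 0.001  0.0036]
[ 0.44574994  0.94899419 -2.37142777]
```

move_arm(rows="0 0 0 0.0003 0.0008 0.0015 0.055;0 0 0 0 0 0.0012 0.055;0 0 0 0 0 0 0.055;0 0 0 0 0 0 0.055")

```text
t: 12.22
eef_pos: [0.6101, -0.0337, 0.0568]
ee_rot: [-3.141, -0.0, -1.372]
force: [-2.4, 1.2, 6.5]
width: 0.0627
gripper_force: 40.0
```

move_arm(rows="0 0 0 0 0 0 0.068;0 0 0 0 0 0 0.08;0 0 0 0 0 0 0.0876;0 0 0 0 0 0 0.0876;0 0 0 0 0 -0.03 0.0876;0 0 0 0 0 -0.05 0.0876;0 0 0 0 0 -0.05 0.0876;0 0 0 0 0 0 0.0876")

```text
t: 13.22
eef_pos: [0.6126, -0.0335, 0.191]
ee_rot: [-3.133, -0.001, -1.371]
force: [0.1, -0.1, 0.6]
width: 0.0879
gripper_force: 0.0
```

```bash
python3 - <<'E'
from h import *
T=pose(); tocell(.11); bore()
p,d,W=grab('side'); discs('side',p,d,W); cv2.imwrite('pics/side1.png',p)
for x,y in((.585,.391),(.4568,.332)): print((T[:3,:3].T@(np.array([x,y,.15])-T[:3,3])).round(4))
E
```

```text
[ 0.6126 -0.0335  0.191 ] [-3.1332e+00 -6.0000e-04 -1.3712e+00] 0.08793607926711393 to cell [-0.0002  0.003   0.081 ]
bore n 3255 3255 plane tilt deg [-0.12 -0.06] z 0.0546 colour [132. 129. 127.]
[394.  66.] 317 [ 0.3739 -1.3961  0.1734  0.0115  0.3768 -1.3937] [102. 107. 113.]
[363. 142.] 288 [ 0.4751 -0.6589  0.0931  0.0121  0.4721 -0.6581] [68. 65. 66.]
[272. 197.] 228 [ 0.7032 -0.3158  0.0429  0.0135  0.6933 -0.2982] [ 32.  51. 106.]
[361. 208.] 223 [ 0.4593 -0.2984  0.0534  0.012   0.46   -0.2698] [10. 11. 98.]
[230. 229.] 171 [ 0.7612 -0.1169  0.0371  0.0128  0.7676 -0.1354] [10. 11. 98.]
[232. 244.] 225 [ 0.7572 -0.1042  0.045   0.0121  0.7485 -0.0759] [ 9. 11. 98.]
[289. 267.] 1442 [ 0.6097 -0.0287  0.0907  0.0097  0.6066 -0.0111] [128. 127. 127.]
[206. 320.] 529 [0.7517 0.1478 0.0868 0.0119 0.7419 0.1809] [ 12.  55. 128.]
[391. 315.] 571 [0.3821 0.1178 0.0339 0.008  0.3812 0.1191] [131.  53.  16.]
[421. 358.] 731 [0.3224 0.2294 0.0345 0.0082 0.3245 0.2316] [131.  53.  16.]
[345. 397.] 906 [0.4559 0.3345 0.0341 0.0081 0.4569 0.336 ] [ 69. 159. 213.]
[421. 402.] 934 [0.3288 0.3315 0.0335 0.0084 0.3282 0.3333] [177. 134. 239.]
[266. 418.] 1074 [0.5824 0.3947 0.0335 0.0121 0.5825 0.3978] [210. 203. 199.]
[351. 444.] 380 [0.4422 0.4279 0.023  0.0055 0.4416 0.4271] [ 68. 158. 212.]
[-0.4216 -0.0568  0.0413]
[-0.3892  0.0806  0.0401]
```

Block 1 is flat with its top at 0.0546. Next is the second block.

move_arm(rows="0 0 0 -0.0527 -0.0071 0.0045 0.0876;0 0 0 -0.0527 -0.0071 0.0045 0.0876;0 0 0 -0.0527 -0.0071 0.0045 0.0876;0 0 0 -0.0527 -0.0071 0.0045 0.0876;0 0 0 -0.0527 -0.0071 0.0045 0.0876;0 0 0 -0.0527 -0.0071 0.0045 0.0876;0 0 0 -0.0527 -0.0071 0.0045 0.0876;0 0 0 -0.0527 -0.0071 0.0045 0.0876")

```text
t: 14.32
eef_pos: [0.5814, 0.3919, 0.148]
ee_rot: [3.139, -0.002, -1.372]
force: [1.4, 0.7, 0.5]
width: 0.0878
gripper_force: 0.0
```

move_arm(rows="0 0 0 0 0 0 0.0876;0 0 0 0 0 0 0.0876;0 0 0 0 0 0 0.0876")

```text
t: 14.7
eef_pos: [0.5823, 0.3895, 0.1497]
ee_rot: [3.141, -0.001, -1.373]
force: [-0.8, -0.1, 0.2]
width: 0.0876
gripper_force: 0.0
```

```bash
python3 - <<'E'
from h import *
look(.585,.391)
E
```

```text
tcp [0.5823 0.3895 0.1497] yaw -78.67
[474. 191.] 4812 [0.4573 0.3314 0.0322 0.0104 0.4584 0.3305] [ 55. 101. 131.]
[613. 219.] 3673 [0.3293 0.3293 0.0327 0.0104 0.3365 0.3304] [116.  94. 165.]
[311. 233.] 4410 [0.583  0.392  0.0321 0.0145 0.5835 0.3905] [134. 132. 130.]
[463. 288.] 968 [0.4419 0.4227 0.022  0.0071 0.4386 0.4162] [ 54. 100. 130.]
[243. 373.] 337 [0.6209 0.5415 0.0303 0.0149 0.62   0.5375] [ 26.  87. 104.]
  shift tool [-0.0024 -0.0013  0.1352]
```

move_arm(rows="0 0 0 -0.0022 -0.0012 0.045 0.0876;0 0 0 0 0 0.045 0.0876;0 0 0 0 0 0.03 0.0876;0 0 0 0 0 0.015 0.0876;0 0 0 0 0 0 0.0876;0 0 0 0 0 0 0.055;0 0 0 0 0 0 0.055;0 0 0 0 0 0 0.055", squeeze=40)

```text
t: 15.75
eef_pos: [0.5835, 0.3936, 0.0163]
ee_rot: [-3.14, 0.001, -1.372]
force: [-1.5, 0.2, 4.5]
width: 0.0632
gripper_force: 20.9
```

move_arm(rows="0 0 0 0 0 0 0.055;0 0 0 0 0 0 0.055;0 0 0 0 0 0 0.055;0 0 0 0 0 -0.03 0.055;0 0 0 0 0 -0.05 0.055;0 0 0 0 0 -0.05 0.055;0 0 0 0 0 -0.04 0.055;0 0 0 0 0 0 0.055")

```text
t: 16.75
eef_pos: [0.5843, 0.3943, 0.1892]
ee_rot: [-3.136, 0.004, -1.371]
force: [0.9, -0.3, -2.5]
width: 0.0625
gripper_force: 40.0
```

move_arm(rows="0 0 0 0.0526 0.0071 0 0.055;0 0 0 0.0526 0.0071 0 0.055;0 0 0 0.0526 0.0071 0 0.055;0 0 0 0.0526 0.0071 0 0.055;0 0 0 0.0526 0.0071 0 0.055;0 0 0 0.0526 0.0071 0 0.055;0 0 0 0.0526 0.0071 0 0.055;0 0 0 0.0526 0.0071 0 0.055")

```text
t: 17.75
eef_pos: [0.6094, -0.0322, 0.1835]
ee_rot: [3.139, 0.001, -1.372]
force: [-0.2, 0.2, -3.1]
width: 0.0622
gripper_force: 40.0
```

move_arm(rows="0 0 0 0 0 0 0.055;0 0 0 0 0 0 0.055;0 0 0 0 0 0 0.055")

```text
t: 18.12
eef_pos: [0.6103, -0.0296, 0.1845]
ee_rot: [3.141, 0.0, -1.371]
force: [-0.2, -0.9, -3.0]
width: 0.0628
gripper_force: 40.0
```

```bash
python3 - <<'E'
from h import *
held(.014); tocell(.11)
E
```

```text
n 10846 z pct [0.0003 0.0013 0.0018 0.0023] x max [0.028  0.0325 0.033 ] s 0.0624
disc centre x_tool est 0.0011 [0.0007 0.0006 0.001  0.0008 0.0011 0.001  0.0012 0.0016 0.0016 0.0021
 0.0021]
[ 0.6104 -0.0295  0.1847] [ 3.1410e+00  2.0000e-04 -1.3704e+00] 0.062407851842635184 to cell [0.0042 0.0009 0.0747]
```

move_arm(rows="0 0 0 0.0029 0.0009 0.03 0.055;0 0 0 0 0 0.03 0.055;0 0 0 0 0 0.025 0.055;0 0 0 0 0 0.016 0.055;0 0 0 0 0 0.01 0.055;0 0 0 0 0 0 0.055;0 0 0 0 0 0 0.055;0 0 0 0 0 0 0.055")

```text
t: 19.18
eef_pos: [0.6108, -0.0335, 0.075]
ee_rot: [-3.14, -0.0, -1.372]
force: [0.6, -0.1, -2.1]
width: 0.063
gripper_force: 40.0
```

```bash
python3 - <<'E'
from h import *
tocell(.0704); print(arm.get_state()['force'])
E
```

```text
[ 0.6108 -0.0335  0.075 ] [-3.1401 -0.     -1.3718] 0.06296755269567487 to cell [0.0002 0.0005 0.0046]
[ 0.61565907 -0.08607288 -2.11559005]
```

move_arm(rows="0 0 0 -0.0006 0.0004 0.002 0.055;0 0 0 0 0 0.0017 0.055;0 0 0 0 0 0 0.055;0 0 0 0 0 0 0.055")

```text
t: 19.68
eef_pos: [0.6097, -0.0331, 0.0704]
ee_rot: [3.141, -0.0, -1.372]
force: [0.2, 1.0, -2.5]
width: 0.0625
gripper_force: 40.0
```

move_arm(rows="0 0 0 0 0 0.001 0.055;0 0 0 0 0 0.0005 0.055;0 0 0 0 0 0 0.055;0 0 0 0 0 0 0.055")

```text
t: 20.18
eef_pos: [0.6098, -0.0331, 0.0702]
ee_rot: [-3.141, -0.0, -1.371]
force: [-4.7, 1.0, 8.6]
width: 0.0624
gripper_force: 40.0
```

Contact made, so I'll release.

move_arm(rows="0 0 0 0 0 0 0.068;0 0 0 0 0 0 0.08;0 0 0 0 0 0 0.0876;0 0 0 0 0 0 0.0876;0 0 0 0 0 -0.03 0.0876;0 0 0 0 0 -0.05 0.0876;0 0 0 0 0 -0.04 0.0876;0 0 0 0 0 0 0.0876")

```text
t: 21.18
eef_pos: [0.6118, -0.0329, 0.1929]
ee_rot: [-3.135, -0.0, -1.371]
force: [-0.6, 0.8, -0.6]
width: 0.0877
gripper_force: 0.0
```

move_arm(rows="0 0 0 0 0 0 0.0876")

```text
t: 21.3
eef_pos: [0.6094, -0.0331, 0.1886]
ee_rot: [3.141, 0.0, -1.372]
force: [0.1, -0.1, -0.2]
width: 0.0878
gripper_force: 0.0
```

```bash
python3 - <<'E'
from h import *
T=pose(); tocell(.11); bore()
for n in('side','scene'):
  p,d,W=grab(n); print(n); discs(n,p,d,W); cv2.imwrite(f'pics/{n}2.png',p)
for x,y in((.4573,.3314),): print((T[:3,:3].T@(np.array([x,y,.15])-T[:3,3])).round(4))
E
```

```text
[ 0.6094 -0.0331  0.1886] [ 3.1414e+00  4.0000e-04 -1.3720e+00] 0.08780402164789573 to cell [ 0.0009 -0.0008  0.0786]
bore n 3748 3748 plane tilt deg [-0.06 -0.05] z 0.0686 colour [133. 130. 128.]
side
[394.  66.] 305 [ 0.3748 -1.3991  0.172   0.0117  0.3775 -1.394 ] [103. 107. 113.]
[363. 142.] 293 [ 0.4734 -0.6573  0.0916  0.0125  0.4716 -0.658 ] [68. 65. 66.]
[272. 197.] 221 [ 0.703  -0.3158  0.0435  0.0127  0.6939 -0.2984] [ 32.  52. 106.]
[361. 208.] 223 [ 0.4591 -0.296   0.0534  0.0124  0.459  -0.2697] [ 9. 11. 99.]
[230. 229.] 171 [ 0.7598 -0.1166  0.0363  0.0127  0.7664 -0.1364] [10. 12. 98.]
[232. 244.] 213 [ 0.7571 -0.1048  0.0452  0.0118  0.7489 -0.0766] [10. 12. 99.]
[289. 267.] 1446 [ 0.6094 -0.0291  0.09    0.0096  0.6067 -0.011 ] [127. 125. 126.]
[206. 320.] 520 [0.751  0.1492 0.0864 0.0125 0.7416 0.1809] [ 12.  55. 128.]
[391. 315.] 566 [0.3803 0.1171 0.0347 0.008  0.3812 0.1191] [132.  53.  16.]
[421. 358.] 725 [0.3234 0.2302 0.0334 0.0082 0.3245 0.2317] [132.  54.  16.]
[345. 397.] 908 [0.4567 0.3346 0.0332 0.0082 0.4568 0.3362] [ 69. 159. 213.]
[421. 402.] 933 [0.3
[... 264 characters left out ...]
3325 0.3254] [153. 117. 212.]
[393. 194.] 239 [0.4596 0.3299 0.0347 0.0084 0.4612 0.3286] [ 61. 138. 186.]
[528. 216.] 464 [0.7198 0.6144 0.1292 0.0091 0.7749 0.59  ] [ 10. 100. 122.]
[331. 293.] 1103 [ 0.6122 -0.0364  0.0908  0.0106  0.6317 -0.0482] [101. 102. 117.]
[411. 299.] 186 [0.754  0.1398 0.0878 0.0122 0.7769 0.1103] [ 25.  64. 111.]
[202. 377.] 237 [ 0.6348 -0.4418  0.0992  0.0156  0.6323 -0.4475] [ 55.  82. 150.]
[262. 382.] 169 [ 0.7143 -0.3296  0.0406  0.0137  0.7338 -0.3383] [ 46.  69. 112.]
[ 62. 442.] 279 [ 0.578  -0.7648  0.0949  0.0135  0.58   -0.7768] [69. 63. 66.]
[105. 460.] 1589 [ 0.6998 -0.7244  0.1018  0.006   0.6717 -0.7157] [184.  92.  40.]
[-0.3873  0.0771  0.0388]
```

View pics/scene2.png

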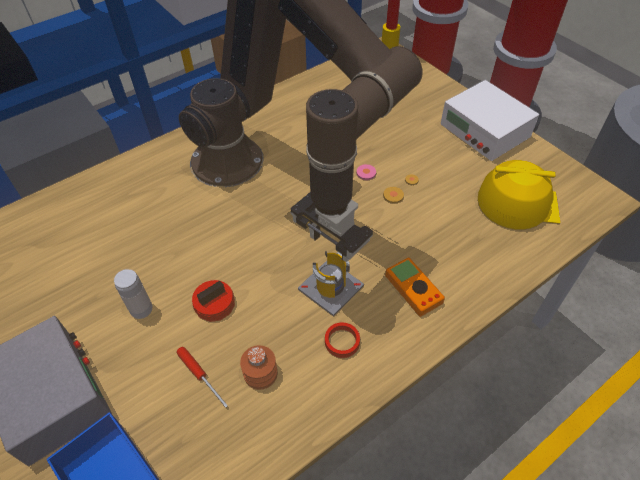

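No further blocks are on the table: the scene view shows only the two brass discs at (393,194) and (411,180) and the pink one. The stack is flat at 0.0686. Next is the contact.

move_arm(rows="0 0 0 -0.0484 0.0096 0.0048 0.0876;0 0 0 -0.0484 0.0096 0.0048 0.0876;0 0 0 -0.0484 0.0096 0.0048 0.0876;0 0 0 -0.0484 0.0096 0.0048 0.0876;0 0 0 -0.0484 0.0096 0.0048 0.0876;0 0 0 -0.0484 0.0096 0.0048 0.0876;0 0 0 -0.0484 0.0096 0.0048 0.0876;0 0 0 -0.0484 0.0096 0.0048 0.0876")

```text
t: 22.45
eef_pos: [0.4569, 0.3324, 0.1496]
ee_rot: [3.141, -0.001, -1.372]
force: [0.8, -0.2, 0.3]
width: 0.0874
gripper_force: 0.0
```

move_arm(rows="0 0 0 0 0 0 0.0876;0 0 0 0 0 0 0.0876;0 0 0 0 0 0 0.0876")

```text
t: 22.82
eef_pos: [0.4582, 0.3303, 0.1503]
ee_rot: [3.141, -0.0, -1.373]
force: [-0.6, 0.2, 1.2]
width: 0.0876
gripper_force: 0.0
```

```bash
python3 - <<'E'
from h import *
look(.4573,.3314)
E
```

```text
tcp [0.4582 0.3303 0.1503] yaw -78.68
[474.   4.] 427 [0.3766 0.1402 0.0187 0.0098 0.3767 0.1429] [207. 109.  51.]
[503. 137.] 5462 [0.324  0.2271 0.0327 0.0104 0.3257 0.2264] [138.  71.  33.]
[313. 230.] 4262 [0.457  0.3312 0.032  0.0104 0.4573 0.3301] [ 59. 108. 142.]
[459. 255.] 4081 [0.3279 0.3286 0.0326 0.0104 0.3292 0.3269] [110.  89. 155.]
[310. 314.] 472 [0.4434 0.4152 0.0197 0.0069 0.4443 0.41  ] [ 60. 115. 148.]
  shift tool [-0.0012  0.0009  0.1399]
```

move_arm(rows="0 0 0 -0.0011 0.0009 0.045 0.0876;0 0 0 0 0 0.045 0.0876;0 0 0 0 0 0.03 0.0876;0 0 0 0 0 0.0185 0.0876;0 0 0 0 0 0 0.0876;0 0 0 0 0 0 0.055;0 0 0 0 0 0 0.055;0 0 0 0 0 0 0.055", squeeze=40)

```text
t: 23.88
eef_pos: [0.4572, 0.3326, 0.013]
ee_rot: [-3.14, 0.001, -1.372]
force: [-1.6, -0.9, 2.8]
width: 0.0634
gripper_force: 18.8
```

move_arm(rows="0 0 0 0 0 0 0.055;0 0 0 0 0 0 0.055;0 0 0 0 0 0 0.055;0 0 0 0 0 -0.03 0.055;0 0 0 0 0 -0.05 0.055;0 0 0 0 0 -0.05 0.055;0 0 0 0 0 -0.04 0.055;0 0 0 0 0 0 0.055")

```text
t: 24.88
eef_pos: [0.4578, 0.3335, 0.1855]
ee_rot: [-3.137, 0.004, -1.371]
force: [0.9, 1.1, -3.5]
width: 0.0624
gripper_force: 40.0
```

move_arm(rows="0 0 0 0.0485 -0.0098 0 0.055;0 0 0 0.0485 -0.0098 0 0.055;0 0 0 0.0485 -0.0098 0 0.055;0 0 0 0.0485 -0.0098 0 0.055;0 0 0 0.0485 -0.0098 0 0.055;0 0 0 0.0485 -0.0098 0 0.055;0 0 0 0.0485 -0.0098 0 0.055;0 0 0 0.0485 -0.0098 0 0.055")

```text
t: 25.88
eef_pos: [0.6099, -0.0342, 0.1803]
ee_rot: [3.139, 0.001, -1.372]
force: [1.3, 1.0, -2.6]
width: 0.062
gripper_force: 40.0
```

move_arm(rows="0 0 0 0 0 0 0.055;0 0 0 0 0 0 0.055;0 0 0 0 0 0 0.055")

```text
t: 26.25
eef_pos: [0.6098, -0.0318, 0.1815]
ee_rot: [3.141, 0.0, -1.371]
force: [-0.0, 0.6, -1.4]
width: 0.0626
gripper_force: 40.0
```

```bash
python3 - <<'E'
from h import *
held(.01); tocell(.11)
E
```

```text
n 10575 z pct [0.0009 0.0022 0.0027 0.0031] x max [0.0271 0.0319 0.0328] s 0.0622
disc centre x_tool est 0.0009 [0.0001 0.0003 0.0003 0.0007 0.0006 0.0009 0.0009 0.0011 0.0016 0.0015
 0.0021]
[ 0.61   -0.0317  0.1818] [ 3.1412e+00  2.0000e-04 -1.3705e+00] 0.06220647686827313 to cell [0.0021 0.0001 0.0718]
```

move_arm(rows="0 0 0 0.0011 0.0001 0.03 0.055;0 0 0 0 0 0.03 0.055;0 0 0 0 0 0.02 0.055;0 0 0 0 0 0.01 0.055;0 0 0 0 0 0.0075 0.055;0 0 0 0 0 0 0.055;0 0 0 0 0 0 0.055;0 0 0 0 0 0 0.055")

```text
t: 27.3
eef_pos: [0.6109, -0.0337, 0.0852]
ee_rot: [-3.14, -0.0, -1.372]
force: [0.1, 0.1, -2.8]
width: 0.0622
gripper_force: 40.0
```

```bash
python3 - <<'E'
from h import *
tocell(.0813); print(arm.get_state()['force'])
E
```

```text
[ 0.6109 -0.0337  0.0852] [-3.1404 -0.     -1.3718] 0.06220858275427624 to cell [-0.0001  0.0006  0.0039]
[ 0.09090968  0.06850724 -2.78271176]
```

move_arm(rows="0 0 0 -0.0006 0.0004 0.002 0.055;0 0 0 0 0 0.0015 0.055;0 0 0 0 0 0.001 0.055;0 0 0 0 0 0 0.055;0 0 0 0 0 0 0.055")

```text
t: 27.92
eef_pos: [0.61, -0.0333, 0.081]
ee_rot: [-3.141, -0.0, -1.372]
force: [-4.0, 1.0, 6.2]
width: 0.0625
gripper_force: 40.0
```

move_arm(rows="0 0 0 0 0 0 0.068;0 0 0 0 0 0 0.08;0 0 0 0 0 0 0.0876;0 0 0 0 0 0 0.0876;0 0 0 0 0 -0.03 0.0876;0 0 0 0 0 -0.05 0.0876;0 0 0 0 0 -0.04 0.0876;0 0 0 0 0 0 0.0876")

```text
t: 28.92
eef_pos: [0.612, -0.0331, 0.2041]
ee_rot: [-3.135, -0.0, -1.371]
force: [-0.2, 0.6, -1.4]
width: 0.0878
gripper_force: 0.0
```

move_arm(rows="0 0 0 0 0 0 0.0876;0 0 0 0 0 0 0.0876")

```text
t: 29.18
eef_pos: [0.6093, -0.0334, 0.1988]
ee_rot: [3.139, 0.0, -1.372]
force: [0.1, -0.2, 0.1]
width: 0.0876
gripper_force: 0.0
```

```bash
cat >> h.py <<'E'
def cap(n,p,d,W,z0=0.0,guess=None,rad=.08):
    """cap resting with its origin at z0: bar top at z0+.07, plate at z0+.036"""
    P=cloud(n,d,W); near=np.ones(d.shape,bool) if guess is None else np.hypot(P[...,0]-guess[0],P[...,1]-guess[1])<rad
    m=near&(abs(P[...,2]-z0-.070)<.006)&(p.max(-1)<90); q=P[m]
    if len(q)>30:
        r=cv2.minAreaRect(q[:,:2].astype(np.float32)); (cx,cy),(w,h),a=r
        print('bar top n',len(q),'c',np.round([cx,cy],4),'size',np.round([w,h],4),'long axis deg',round((a if w>h else a+90)%180,2),'z',np.median(q[:,2]).round(4))
        v=np.linalg.svd(q[:,:2]-q[:,:2].mean(0),full_matrices=False)[2][0]; print('  mean',q[:,:2].mean(0).round(4),'pca',np.degrees(np.arctan2(v[1],v[0]))%180)
    m=near&(abs(P[...,2]-z0-.036)<.005)&(p[...,2]>2*p[...,1].astype(int)); q=P[m]
    if len(q)>30:
        x,y,r=circ(q[:,:2]); s=np.linalg.lstsq(np.c_[q[:,:2]-[x,y],np.ones(len(q))],q[:,2],rcond=None)[0]
        print('plate n',len(q),'c',np.round([x,y,r],4),'z',np.median(q[:,2]).round(4),'tilt',np.degrees(s[:2]).round(2))
E
python3 - <<'E'
from h import *
bore(); T=pose(); print(T[:3,3])
for n in('side','scene'):
  p,d,W=grab(n); print(n); cap(n,p,d,W,0,(.46,-.28))
E
```

```text
bore n 3749 3749 plane tilt deg [-0.05  0.01] z 0.0784 colour [ 57. 103. 136.]
[ 0.60940353 -0.03335116  0.19882184]
side
bar top n 99 c [ 0.4611 -0.3085] size [0.0155 0.0794] long axis deg 92.75 z 0.0673
  mean [ 0.461  -0.3082] pca 92.55343950048963
plate n 543 c [ 0.4596 -0.3081  0.0552] z 0.0337 tilt [ 0.13 -0.24]
scene
bar top n 168 c [ 0.4632 -0.3162] size [0.0218 0.0706] long axis deg 91.94 z 0.0681
  mean [ 0.4633 -0.3171] pca 92.37757986303846
plate n 612 c [ 0.4635 -0.3146  0.0557] z 0.0349 tilt [ 0.32 -0.04]
```

The contact is flat with its top at 0.0784. Next is the cap.

move_arm(rows="0 0 0 0.0349 0.0286 0 0.0876;0 0 0 0.0349 0.0286 0 0.0876;0 0 0 0.0349 0.0286 0 0.0876;0 0 0 0.0349 0.0286 0 0.0876;0 0 0 0.0349 0.0286 0 0.0876;0 0 0 0.0349 0.0286 0 0.0876;0 0 0 0.0349 0.0286 0 0.0876;0 0 9 0 0 0 0.0876")

```text
t: 30.32
eef_pos: [0.4603, -0.3144, 0.1995]
ee_rot: [3.14, 0.0, -1.534]
force: [-0.3, -0.7, -0.6]
width: 0.0875
gripper_force: 0.0
```

move_arm(rows="0 0 0 0 0 0 0.0876;0 0 0 0 0 0 0.0876;0 0 0 0 0 0 0.0876")

```text
t: 30.7
eef_pos: [0.4623, -0.3118, 0.2]
ee_rot: [3.141, 0.0, -1.526]
force: [-0.4, -0.5, -1.0]
width: 0.0876
gripper_force: 0.0
```

```bash
python3 - <<'E'
from h import *
T=pose(); p,d,W=grab('wrist'); cv2.imwrite('pics/w4.png',p); cap('wrist',p,d,W,0,(.46,-.31)); tocell(.2)
p,d,W=grab('side'); P=cloud('side',d,W); m=(P[...,2]>.1)&(P[...,2]<.16)&(P[...,0]>.2)&(P[...,0]<.5)&(P[...,1]<-.35)&(P[...,1]>-.6)
q=P[m]; print('spray',np.median(q,0),len(q),q.min(0),q.max(0))
E
```

```text
bar top n 2018 c [ 0.4596 -0.3153] size [0.0194 0.0716] long axis deg 92.1 z 0.0701
  mean [ 0.4599 -0.317 ] pca 92.121695928619
plate n 8410 c [ 0.4598 -0.3151  0.054 ] z 0.0364 tilt [-0.03  0.07]
[ 0.4623 -0.3118  0.2   ] [ 3.1415  0.     -1.5266] 0.08761520169889943 to cell [-0.2712 -0.1601  0.    ]
spray [ 0.3573784  -0.45747199  0.13225601] 498 [ 0.32685709 -0.50570757  0.10017341] [ 0.38671234 -0.44184215  0.15126923]
```

View pics/w4.png

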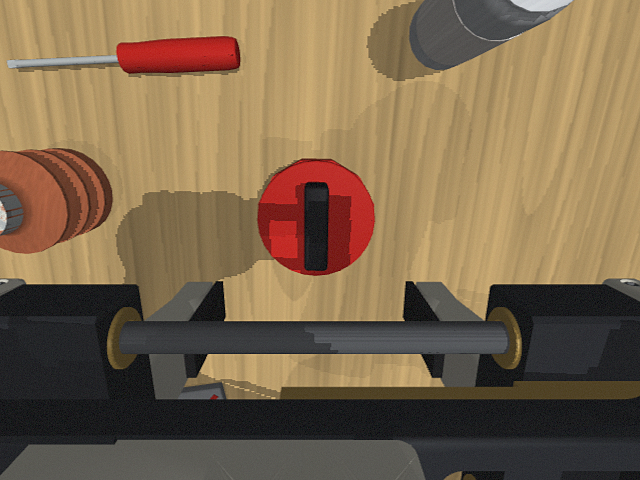

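The cap's bar is upright in the picture at (315,226), world (0.4598, −0.3152), bar axis 92.1°. Grasping it.

move_arm(rows="0 0 0.4 0.0033 0.0026 0.05 0.0876;0 0 0 0 0 0.05 0.0876;0 0 0 0 0 0.03 0.0876;0 0 0 0 0 0.015 0.0876;0 0 0 0 0 0.008 0.0876;0 0 0 0 0 0 0.0876;0 0 0 0 0 0 0.015;0 0 0 0 0 0 0.015", squeeze=45)

```text
t: 31.8
eef_pos: [0.4601, -0.3159, 0.048]
ee_rot: [-3.14, -0.001, -1.536]
force: [-0.5, -0.7, -0.3]
width: 0.0731
gripper_force: 0.0
```

move_arm(rows="0 0 0 0 0 0 0.01;0 0 0 0 0 0 0.01;0 0 0 0 0 0 0.01;0 0 0 0 0 0 0.01;0 0 0 0 0 0 0.01;0 0 0 0 0 0 0.01;0 0 0 0 0 0 0.01;0 0 0 0 0 0 0.01")

```text
t: 32.8
eef_pos: [0.4597, -0.3158, 0.0471]
ee_rot: [-3.141, -0.0, -1.536]
force: [0.5, -0.3, 0.6]
width: 0.0198
gripper_force: 45.0
```

move_arm(rows="0 0 0 0 0 -0.02 0.01;0 0 0 0 0 -0.045 0.01;0 0 0 0 0 -0.05 0.01;0 0 0 0 0 -0.045 0.01;0 0 0 0 0 0 0.01;0 0 0 0 0 0 0.01")

```text
t: 33.55
eef_pos: [0.4587, -0.3152, 0.2061]
ee_rot: [3.14, 0.001, -1.536]
force: [-0.8, -0.3, -3.1]
width: 0.0198
gripper_force: 45.0
```

move_arm(rows="0 0 0 -0.0461 -0.0267 0 0.01;0 0 0 -0.0461 -0.0267 0 0.01;0 0 0 -0.0461 -0.0267 0 0.01;0 0 0 -0.0461 -0.0267 0 0.01;0 0 0 -0.0461 -0.0267 0 0.01;0 0 0 -0.0461 -0.0267 0 0.01;0 0 -7.2 0 0 0 0.01;0 0 -7.2 0 0 0 0.01")

```text
t: 34.55
eef_pos: [0.609, -0.0328, 0.2042]
ee_rot: [3.137, 0.001, -1.279]
force: [0.4, 0.1, -2.5]
width: 0.0197
gripper_force: 45.0
```

move_arm(rows="0 0 0 0 0 0 0.01;0 0 0 0 0 0 0.01;0 0 0 0 0 0 0.01")

```text
t: 34.92
eef_pos: [0.6097, -0.034, 0.2066]
ee_rot: [3.141, 0.0, -1.286]
force: [0.2, 0.5, -1.9]
width: 0.0195
gripper_force: 45.0
```

```bash
cat >> h.py <<'E'
def capheld(save=None):
    """cap in the tool frame: plate plane+front arc, seen by wrist"""
    T=pose(); p,d,W=grab('wrist'); P=cloud('wrist',d,W); Q=(P-T[:3,3])@T[:3,:3]
    if save: cv2.imwrite(f'pics/{save}.png',p)
    red=(p[...,2]>2*p[...,1].astype(int))&(p[...,2]>40)&(abs(Q[...,2]-.012)<.012)&(np.hypot(Q[...,0],Q[...,1])<.08)
    q=Q[red]; z=np.median(q[:,2]); g=abs(q[:,2]-z)<.004; q=q[g]
    A=np.c_[q[:,:2],np.ones(len(q))]; s=np.linalg.lstsq(A,q[:,2],rcond=None)[0]
    h=cv2.convexHull(q[:,:2].astype(np.float32))[:,0]; h=h[h[:,0]>.01]
    from scipy.optimize import least_squares
    c=least_squares(lambda c:np.hypot(*(h-c).T)-.054,[0,0],loss='soft_l1',f_scale=.001).x
    print('held cap: n',len(q),'plate z',s[2].round(4),'slopes deg',np.degrees(s[:2]).round(2),'centre xy tool',c.round(4)); 
    print('TCP',T[:3,3].round(4),'yaw',np.degrees(arm.get_state()['ee_rot'][2]).round(2),'cap origin world',(T[:3,:3]@np.array([c[0],c[1],s[2]+.036])+T[:3,3]).round(4),'width',arm.get_state()['width'],'F',arm.get_state()['force'].round(1),'M',arm.get_state()['moment'].round(2))
E
python3 - <<'E'
from h import *
capheld('w5'); tocell(.2)
E
```

```text
held cap: n 13054 plate z 0.0107 slopes deg [ 0.17 -0.03] centre xy tool [-0.0013  0.0011]
TCP [ 0.6097 -0.034   0.2066] yaw -73.69 cap origin world [ 0.6083 -0.0331  0.1599] width 0.019838754482109675 F [-0.1  0.5 -3. ] M [-0.08  0.    0.01]
[ 0.6099 -0.0339  0.2069] [ 3.1413  0.     -1.2861] 0.019838754482109675 to cell [ 0.     -0.0005  0.0069]
```

View pics/w5.png

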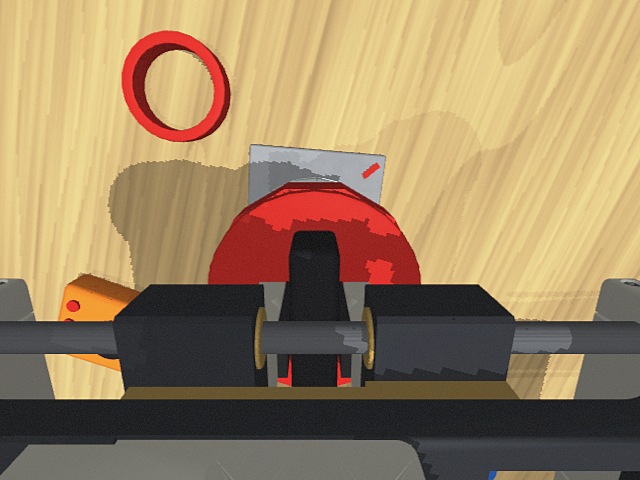

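The cap is held level. I'll centre it and lower it gently.

move_arm(rows="0 0 0 0.0012 -0.0011 0.015 0.01;0 0 0 0 0 0.015 0.01;0 0 0 0 0 0.01 0.01;0 0 0 0 0 0.008 0.01;0 0 0 0 0 0.004 0.01;0 0 0 0 0 0 0.01;0 0 0 0 0 0 0.01;0 0 0 0 0 0 0.01")

```text
t: 35.98
eef_pos: [0.6116, -0.0345, 0.1555]
ee_rot: [-3.141, -0.0, -1.284]
force: [-0.2, -0.0, -1.2]
width: 0.0194
gripper_force: 45.0
```

```bash
python3 - <<'E'
from h import *
capheld(); tocell(.2)
E
```

```text
held cap: n 13058 plate z 0.0107 slopes deg [ 0.17 -0.03] centre xy tool [-0.0013  0.0011]
TCP [ 0.6116 -0.0345  0.1555] yaw -73.6 cap origin world [ 0.6102 -0.0336  0.1088] width 0.019711103420832186 F [ 0.8  0.3 -2.2] M [0.05 0.04 0.05]
[ 0.6116 -0.0345  0.1554] [-3.1409e+00 -1.0000e-04 -1.2845e+00] 0.019711103420832186 to cell [-0.001   0.001  -0.0446]
```

move_arm(rows="0 0 0 0 0 0.003 0.01;0 0 0 0 0 0.003 0.01;0 0 0 0 0 0.002 0.01;0 0 0 0 0 0.001 0.01;0 0 0 0 0 0 0.01;0 0 0 0 0 0 0.01")

```text
t: 36.78
eef_pos: [0.6114, -0.0345, 0.1461]
ee_rot: [-3.142, -0.0, -1.285]
force: [-0.4, -0.0, -2.1]
width: 0.0196
gripper_force: 45.0
```

move_arm(rows="0 0 0 0 0 0.001 0.01;0 0 0 0 0 0.001 0.01;0 0 0 0 0 0 0.01;0 0 0 0 0 0 0.01")

```text
t: 37.28
eef_pos: [0.6114, -0.0345, 0.1443]
ee_rot: [-3.141, -0.0, -1.285]
force: [-0.5, 0.1, 0.3]
width: 0.0199
gripper_force: 45.0
```

move_arm(rows="0 0 0 0 0 0.0008 0.01;0 0 0 0 0 0.0007 0.01;0 0 0 0 0 0 0.01;0 0 0 0 0 0 0.01")

```text
t: 37.78
eef_pos: [0.6115, -0.0346, 0.1442]
ee_rot: [-3.141, -0.0, -1.284]
force: [-5.0, 1.2, 11.1]
width: 0.0196
gripper_force: 45.0
```

```bash
python3 - <<'E'
from h import *
capheld()
E
```

```text
held cap: n 13060 plate z 0.0106 slopes deg [ 0.21 -0.11] centre xy tool [-0.0013  0.0012]
TCP [ 0.6115 -0.0346  0.1442] yaw -73.57 cap origin world [ 0.61   -0.0337  0.0976] width 0.01940357602962746 F [-5.   0.9 11.4] M [ 0.56  2.16 -0.04]
```

The cap rests on the crest (origin about 0.0975). I'll open briefly so it sits freely, check it, and grip again.

move_arm(rows="0 0 0 0 0 0 0.03;0 0 0 0 0 0 0.03;0 0 0 0 0 0 0.03;0 0 0 0 0 0 0.03;0 0 0 0 0 0 0.03")

```text
t: 38.45
eef_pos: [0.6114, -0.0346, 0.1425]
ee_rot: [3.141, -0.0, -1.285]
force: [-0.4, 0.1, 0.5]
width: 0.0301
gripper_force: 0.0
```

```bash
python3 - <<'E'
from h import *
capheld()
E
```

```text
held cap: n 14263 plate z 0.0089 slopes deg [ 0.15 -0.02] centre xy tool [-0.0013  0.0013]
TCP [ 0.6114 -0.0346  0.1425] yaw -73.6 cap origin world [ 0.6098 -0.0337  0.0976] width 0.030100298451746447 F [0.  1.  0.4] M [ 0.03  0.04 -0.01]
```

move_arm(rows="0 0 0 0 0 0 0.01;0 0 0 0 0 0 0.01;0 0 0 0 0 0 0.01;0 0 0 0 0 0 0.01;0 0 0 0 0 0 0.01;0 0 0 0 0 0 0.01")

```text
t: 39.25
eef_pos: [0.6114, -0.0345, 0.1425]
ee_rot: [-3.142, 0.0, -1.285]
force: [-0.2, 0.5, 0.4]
width: 0.0198
gripper_force: 45.0
```

```bash
python3 - <<'E'
from h import *
capheld()
E
```

```text
held cap: n 13089 plate z 0.0089 slopes deg [ 0.19 -0.01] centre xy tool [-0.0012  0.0013]
TCP [ 0.6114 -0.0345  0.1425] yaw -73.6 cap origin world [ 0.6098 -0.0337  0.0976] width 0.019957120346020988 F [-0.3  0.3 -1.4] M [-0.06 -0.13 -0.02]
```

move_arm(rows="0 0 -5.5 0 0 0 0.01;0 0 -5.5 0 0 0 0.01;0 0 -5.5 0 0 0 0.01;0 0 -5.5 0 0 0 0.01;0 0 -5.5 0 0 0 0.01;0 0 -5.5 0 0 0 0.01;0 0 0 0 0 0 0.01;0 0 0 0 0 0 0.01")

```text
t: 40.3
eef_pos: [0.6112, -0.0346, 0.1423]
ee_rot: [3.141, 0.0, -0.711]
force: [0.4, 0.3, -3.0]
width: 0.02
gripper_force: 45.0
```

move_arm(rows="0 0 0 0 0 0 0.01")

```text
t: 40.42
eef_pos: [0.6113, -0.0346, 0.1424]
ee_rot: [3.141, 0.0, -0.71]
force: [-0.2, 0.6, -1.6]
width: 0.0194
gripper_force: 45.0
```

```bash
python3 - <<'E'
from h import *
capheld()
E
```

```text
held cap: n 13084 plate z 0.0089 slopes deg [0.22 0.  ] centre xy tool [-0.002   0.0009]
TCP [ 0.6113 -0.0346  0.1424] yaw -40.66 cap origin world [ 0.6092 -0.0339  0.0975] width 0.019929255271778794 F [-0.4  1.2 -3. ] M [-0.07  0.05  0.03]
```

The wrist now carries the cap's weight, so the lugs are over the gap. Lowering about 10 mm.

move_arm(rows="0 0 0 0 0 0.003 0.01;0 0 0 0 0 0.003 0.01;0 0 0 0 0 0.002 0.01;0 0 0 0 0 0.001 0.01;0 0 0 0 0 0 0.01;0 0 0 0 0 0 0.01")

```text
t: 41.22
eef_pos: [0.6114, -0.0345, 0.1336]
ee_rot: [-3.141, -0.0, -0.709]
force: [0.5, -1.0, -2.6]
width: 0.0198
gripper_force: 45.0
```

move_arm(rows="0 0 0 0 0 0.0008 0.01;0 0 0 0 0 0 0.01;0 0 0 0 0 0 0.01")

```text
t: 41.6
eef_pos: [0.6114, -0.0345, 0.1328]
ee_rot: [3.142, 0.0, -0.709]
force: [0.4, 0.1, -1.7]
width: 0.0199
gripper_force: 45.0
```

```bash
python3 - <<'E'
from h import *
capheld()
E
```

```text
held cap: n 13090 plate z 0.0089 slopes deg [ 0.2 -0. ] centre xy tool [-0.002   0.0009]
TCP [ 0.6114 -0.0345  0.1328] yaw -40.6 cap origin world [ 0.6093 -0.0339  0.0878] width 0.020049442942351534 F [-0.1  0.6 -2. ] M [-0.03 -0.02 -0.01]
```

move_arm(rows="0 0 0 0 0 0.0006 0.01;0 0 0 0 0 0 0.01;0 0 0 0 0 0 0.01")

```text
t: 42.02
eef_pos: [0.6115, -0.0345, 0.1324]
ee_rot: [-3.141, -0.0, -0.709]
force: [0.0, 0.4, 0.4]
width: 0.0197
gripper_force: 45.0
```

move_arm(rows="0 0 7 0 0 0.0003 0.01;0 0 7 0 0 0.0005 0.01;0 0 7 0 0 0.0005 0.01;0 0 7 0 0 0.0005 0.01;0 0 7 0 0 0.0005 0.01;0 0 0 0 0 0 0.01;0 0 0 0 0 0 0.01")

```text
t: 42.9
eef_pos: [0.6127, -0.0345, 0.1313]
ee_rot: [-3.139, -0.001, -1.316]
force: [0.2, -0.3, 5.8]
width: 0.0197
gripper_force: 45.0
```

```bash
python3 - <<'E'
from h import *
capheld()
E
```

```text
held cap: n 13123 plate z 0.0089 slopes deg [ 0.14 -0.02] centre xy tool [-0.0012  0.0013]
TCP [ 0.6127 -0.0345  0.1313] yaw -75.43 cap origin world [ 0.6113 -0.0337  0.0863] width 0.019875381128639638 F [-0.6  0.2  6.3] M [-0.   -0.13 -0.25]
```

move_arm(rows="0 0 7 0 0 0.0003 0.01;0 0 7 0 0 0.0004 0.01;0 0 7 0 0 0.0004 0.01;0 0 7 0 0 0.0005 0.01;0 0 0 0 0 0 0.01;0 0 0 0 0 0 0.01")

```text
t: 43.7
eef_pos: [0.6122, -0.0345, 0.1292]
ee_rot: [-3.14, 0.0, -1.803]
force: [0.8, 0.8, 5.0]
width: 0.02
gripper_force: 45.0
```

```bash
python3 - <<'E'
from h import *
capheld(); print(arm.get_state()['q'].round(3))
E
```

```text
held cap: n 13131 plate z 0.0089 slopes deg [ 0.08 -0.02] centre xy tool [-0.0006  0.0011]
TCP [ 0.6122 -0.0345  0.1292] yaw -103.31 cap origin world [ 0.6114 -0.0337  0.0843] width 0.019874115327876567 F [0.1 0.1 5.8] M [-0.02 -0.16 -0.13]
[ 0.262  0.343 -0.269  0.001 -0.957 -0.495]
```

move_arm(rows="0 0 7 0 0 0.0003 0.01;0 0 7 0 0 0.0004 0.01;0 0 5 0 0 0.0003 0.01;0 0 0 0 0 0 0.01;0 0 0 0 0 0 0.01")

```text
t: 44.38
eef_pos: [0.6117, -0.0344, 0.1279]
ee_rot: [-3.141, 0.001, -2.135]
force: [-0.8, 1.4, 4.8]
width: 0.0197
gripper_force: 45.0
```

move_arm(rows="0 0 1.5 0 0 0.0001 0.01;0 0 1.5 0 0 0.0001 0.01;0 0 0 0 0 0 0.01;0 0 0 0 0 0 0.01")

```text
t: 44.88
eef_pos: [0.611, -0.0339, 0.1278]
ee_rot: [3.141, 0.0, -2.185]
force: [-3.6, 4.2, 7.5]
width: 0.0197
gripper_force: 45.3
```

```bash
python3 - <<'E'
from h import *
capheld()
E
```

```text
held cap: n 13132 plate z 0.009 slopes deg [ 0.17 -0.1 ] centre xy tool [-0.0002  0.0007]
TCP [ 0.611  -0.0339  0.1278] yaw -125.22 cap origin world [ 0.6106 -0.0333  0.0828] width 0.0198210689601398 F [-4.1  3.7  7.1] M [1.6  1.48 0.88]
```

move_arm(rows="0 0 1.5 0 0 0 0.01;0 0 1.5 0 0 0 0.01;0 0 0 0 0 0 0.01;0 0 0 0 0 0 0.01")

```text
t: 45.42
eef_pos: [0.6108, -0.0342, 0.1278]
ee_rot: [3.141, -0.001, -2.237]
force: [-4.7, 2.5, 7.8]
width: 0.0202
gripper_force: 47.0
```

```bash
python3 - <<'E'
from h import *
capheld()
E
```

```text
held cap: n 13057 plate z 0.009 slopes deg [ 0.24 -0.23] centre xy tool [-0.0005  0.0008]
TCP [ 0.6108 -0.0342  0.1278] yaw -128.16 cap origin world [ 0.6104 -0.0333  0.0828] width 0.020201629848143277 F [-3.4  2.7  9.2] M [1.11 1.54 1.36]
```

move_arm(rows="0 0 0 0 0 0 0.03;0 0 0 0 0 0 0.05;0 0 0 0 0 0 0.0876;0 0 0 0 0 0 0.0876;0 0 0 0 0 0 0.0876;0 0 0 0 0 -0.03 0.0876;0 0 0 0 0 -0.05 0.0876;0 0 0 0 0 -0.05 0.0876")

```text
t: 46.48
eef_pos: [0.6111, -0.0346, 0.2582]
ee_rot: [3.141, -0.001, -2.244]
force: [1.7, 0.2, -0.4]
width: 0.0869
gripper_force: 0.0
```

move_arm(rows="0 0 0 0 0 -0.01 0.0876;0 0 0 0 0 0 0.0876;0 0 0 0 0 0 0.0876")

```text
t: 46.85
eef_pos: [0.6106, -0.0346, 0.2654]
ee_rot: [3.14, -0.002, -2.245]
force: [0.1, 0.0, -0.9]
width: 0.0875
gripper_force: 0.0
```

```bash
python3 - <<'E'
from h import *
p,d,W=grab('wrist'); cv2.imwrite('pics/w6.png',p); cap('wrist',p,d,W,.082,(.6103,-.0338)); cell('wrist',p,d,W)
for n in('side','scene'):
  p,d,W=grab(n); cv2.imwrite(f'pics/{n}3.png',p); cap(n,p,d,W,.082,(.6103,-.0338))
tocell(.2)
E
```

```text
bar top n 2196 c [ 0.6099 -0.0339] size [0.0712 0.0195] long axis deg 56.23 z 0.1526
  mean [ 0.6088 -0.0354] pca 56.12859839241737
plate n 9164 c [ 0.6103 -0.0336  0.054 ] z 0.1188 tilt [-0.09  0.05]
stripe 78 [309. 142.] [ 0.5689 -0.0934  0.0131]
plate ((0.6098648309707642, -0.034276798367500305), (0.12985941767692566, 0.12964117527008057), 11.585555076599121)
rim 131 [ 0.6107 -0.0331] R 0.0546 z 0.1108
crest 49 [ 0.6102 -0.0337] R 0.054 z 0.105
bar top n 199 c [ 0.6106 -0.0286] size [0.0732 0.0242] long axis deg 53.71 z 0.1497
  mean [ 0.6106 -0.0264] pca 55.54157307106422
plate n 756 c [ 0.612  -0.0279  0.056 ] z 0.1162 tilt [-0.18 -0.21]
bar top n 192 c [ 0.6137 -0.0347] size [0.0719 0.0223] long axis deg 57.03 z 0.1503
  mean [ 0.6138 -0.0347] pca 56.539863604433755
plate n 708 c [ 0.6125 -0.0343  0.0556] z 0.1168 tilt [ 0.01 -0.08]
[ 0.6109 -0.0346  0.2656] [ 3.1401e+00 -1.8000e-03 -2.2446e+00] 0.08739099093846264 to cell [-0.0004  0.0009  0.0656]
```

View pics/w6.png

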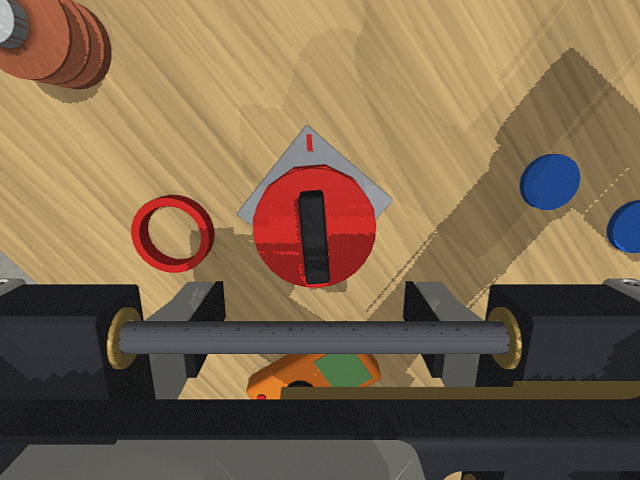

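The bar at (313,236) points at the stripe within about 0.6°, and the plate is at 0.1188 and level. I'll grip again and turn once more with a firmer squeeze to make sure it is against the stop.

move_arm(rows="0 0 -4.6 -0.0004 0.0003 0.04 0.0876;0 0 0 0 0 0.04 0.0876;0 0 0 0 0 0.03 0.0876;0 0 0 0 0 0.018 0.0876;0 0 0 0 0 0.008 0.0876;0 0 0 0 0 0 0.06;0 0 0 0 0 0 0.03;0 0 0 0 0 0 0.01", squeeze=60)

```text
t: 48.0
eef_pos: [0.6119, -0.0339, 0.132]
ee_rot: [-3.14, 0.001, -2.164]
force: [0.9, -0.2, 0.0]
width: 0.0631
gripper_force: 0.0
```

move_arm(rows="0 0 0 0 0 0 0.01;0 0 0 0 0 0 0.01;0 0 0 0 0 0 0.01;0 0 0 0 0 0 0.01;0 0 0 0 0 0 0.01;0 0 0 0 0 0 0.01;0 0 0 0 0 0 0.01;0 0 0 0 0 0 0.01")

```text
t: 49.0
eef_pos: [0.6112, -0.0339, 0.131]
ee_rot: [3.141, -0.0, -2.164]
force: [-1.6, 3.1, 2.2]
width: 0.0196
gripper_force: 60.0
```

move_arm(rows="0 0 1.5 0 0 0 0.01;0 0 1 0 0 0 0.01;0 0 0 0 0 0 0.01;0 0 0 0 0 0 0.01")

```text
t: 49.5
eef_pos: [0.6112, -0.0339, 0.131]
ee_rot: [3.141, -0.0, -2.207]
force: [-3.6, 2.5, 1.9]
width: 0.0196
gripper_force: 61.1
```

```bash
python3 - <<'E'
from h import *
capheld()
E
```

```text
held cap: n 13015 plate z 0.0122 slopes deg [ 0.13 -0.48] centre xy tool [-0.0002  0.0008]
TCP [ 0.6112 -0.0339  0.131 ] yaw -126.47 cap origin world [ 0.6106 -0.0333  0.0828] width 0.019686890195580786 F [-3.2  2.9  3. ] M [1.09 1.54 1.4 ]
```

move_arm(rows="0 0 1.5 0 0 0 0.01;0 0 1 0 0 0 0.01;0 0 0 0 0 0 0.01;0 0 0 0 0 0 0.01")

```text
t: 50.05
eef_pos: [0.6112, -0.0341, 0.131]
ee_rot: [3.141, -0.001, -2.251]
force: [-5.3, 2.5, 2.3]
width: 0.02
gripper_force: 64.1
```

```bash
python3 - <<'E'
from h import *
capheld()
E
```

```text
held cap: n 13024 plate z 0.0122 slopes deg [ 0.14 -0.56] centre xy tool [-0.0003  0.0008]
TCP [ 0.6112 -0.0341  0.131 ] yaw -128.99 cap origin world [ 0.6107 -0.0334  0.0828] width 0.020017958283890917 F [-4.9  2.5  1.6] M [0.89 1.84 2.06]
```

move_arm(rows="0 0 0 0 0 0 0.03;0 0 0 0 0 0 0.05;0 0 0 0 0 0 0.0876;0 0 0 0 0 0 0.0876;0 0 0 0 0 0 0.0876;0 0 0 0 0 -0.03 0.0876;0 0 0 0 0 -0.05 0.0876;0 0 0 0 0 -0.05 0.0876")

```text
t: 51.1
eef_pos: [0.6112, -0.0341, 0.2623]
ee_rot: [3.141, -0.001, -2.252]
force: [0.8, 0.2, -0.1]
width: 0.087
gripper_force: 0.0
```

move_arm(rows="0 0 0 0 0 -0.01 0.0876;0 0 0 0 0 0 0.0876;0 0 0 0 0 0 0.0876")

```text
t: 51.48
eef_pos: [0.6107, -0.0341, 0.2694]
ee_rot: [3.14, -0.002, -2.252]
force: [0.4, 0.5, -1.1]
width: 0.0874
gripper_force: 0.0
```

```bash
python3 - <<'E'
from h import *
p,d,W=grab('wrist'); cap('wrist',p,d,W,.082,(.6103,-.0338)); cell('wrist',p,d,W)
p,d,W=grab('scene'); cv2.imwrite('pics/scene4.png',p); cap('scene',p,d,W,.082,(.6103,-.0338))
E
```

```text
bar top n 2143 c [ 0.6106 -0.0343] size [0.0713 0.0199] long axis deg 56.19 z 0.1526
  mean [ 0.6094 -0.0356] pca 56.26591204115396
plate n 8935 c [ 0.6104 -0.0337  0.0539] z 0.1188 tilt [-0.65  0.39]
stripe 79 [308. 142.] [ 0.5689 -0.0933  0.0133]
plate ((0.6099217534065247, -0.0340975746512413), (0.1301167756319046, 0.12997300922870636), 11.51974105834961)
rim 131 [ 0.6105 -0.0333] R 0.0544 z 0.1108
crest 48 [ 0.6111 -0.0329] R 0.0551 z 0.1048
bar top n 197 c [ 0.6137 -0.0347] size [0.0714 0.0233] long axis deg 57.22 z 0.1507
  mean [ 0.6149 -0.0345] pca 55.37673126874525
plate n 702 c [ 0.6138 -0.0352  0.0557] z 0.1169 tilt [-0.45  0.52]
```

View pics/scene4.png

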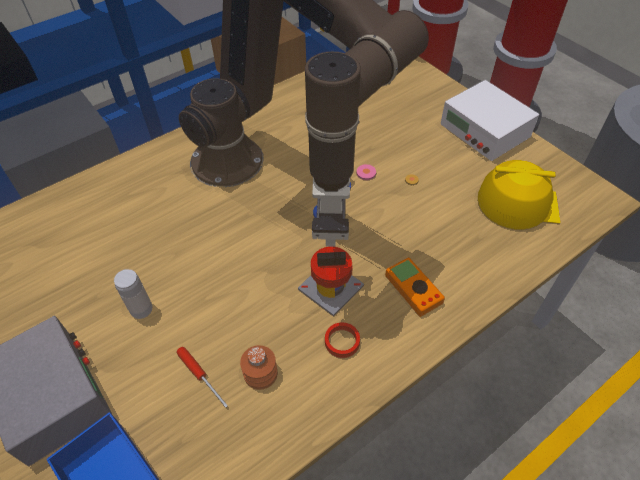

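The angle is unchanged under the firmer torque, so the cap is at its stop. It now shows a slight 0.7° rock about the bar, so I'll regrip centred, press down lightly and release.

move_arm(rows="0 0 -5.2 0 0 0.04 0.0876;0 0 0 0 0.0006 0.04 0.0876;0 0 0 0 0 0.03 0.0876;0 0 0 0 0 0.02 0.0876;0 0 0 0 0 0.0085 0.0876;0 0 0 0 0 0 0.06;0 0 0 0 0 0 0.03;0 0 0 0 0 0 0.012", squeeze=20)

```text
t: 52.58
eef_pos: [0.6114, -0.0336, 0.1335]
ee_rot: [-3.14, 0.001, -2.161]
force: [0.8, 0.2, -0.1]
width: 0.0633
gripper_force: 0.0
```

move_arm(rows="0 0 0 0 0 0 0.01;0 0 0 0 0 0 0.01;0 0 0 0 0 0 0.01;0 0 0 0 0 0 0.01;0 0 0 0 0 0 0.01;0 0 0 0 0 0 0.01;0 0 0 0 0 0 0.01;0 0 0 0 0 0 0.01")

```text
t: 53.58
eef_pos: [0.6109, -0.0337, 0.1325]
ee_rot: [3.142, -0.0, -2.161]
force: [-0.9, 0.3, -0.2]
width: 0.02
gripper_force: 20.0
```

```bash
python3 - <<'E'
from h import *
capheld()
E
```

```text
held cap: n 12970 plate z 0.0136 slopes deg [ 0.13 -0.02] centre xy tool [-0.0002  0.0009]
TCP [ 0.6109 -0.0337  0.1325] yaw -123.8 cap origin world [ 0.6103 -0.0331  0.0829] width 0.01996781192584525 F [0.7 0.1 0.1] M [ 0.   -0.06 -0.01]
```

move_arm(rows="0 0 1 0 0 0.0005 0.01;0 0 0 0 0 0 0.01;0 0 0 0 0 0 0.03;0 0 0 0 0 0 0.06;0 0 0 0 0 0 0.0876;0 0 0 0 0 0 0.0876;0 0 0 0 0 -0.03 0.0876;0 0 0 0 0 -0.05 0.0876")

```text
t: 54.62
eef_pos: [0.6097, -0.0339, 0.211]
ee_rot: [3.138, -0.003, -2.178]
force: [1.8, 1.3, 0.5]
width: 0.0747
gripper_force: 0.0
```

move_arm(rows="0 0 0 0 0 -0.05 0.0876;0 0 0 0 0 0 0.0876;0 0 0 0 0 0 0.0876")

```text
t: 55.0
eef_pos: [0.6106, -0.0336, 0.2618]
ee_rot: [3.141, 0.0, -2.178]
force: [-0.1, -0.3, -0.9]
width: 0.0875
gripper_force: 0.0
```

```bash
python3 - <<'E'
from h import *
p,d,W=grab('wrist'); cap('wrist',p,d,W,.082,(.6103,-.0338)); cell('wrist',p,d,W)
E
```

```text
bar top n 2226 c [ 0.6101 -0.0339] size [0.0711 0.0193] long axis deg 56.36 z 0.1526
  mean [ 0.609  -0.0356] pca 56.20535662840953
plate n 9347 c [ 0.6105 -0.0336  0.0541] z 0.1188 tilt [-0.23  0.14]
stripe 72 [313. 141.] [ 0.5689 -0.093   0.013 ]
plate ((0.6100494861602783, -0.03386759012937546), (0.1297048181295395, 0.13026192784309387), 11.6209077835083)
rim 148 [ 0.6095 -0.0342] R 0.053 z 0.1109
crest 44 [ 0.6097 -0.0348] R 0.0529 z 0.1055
```

The cap is level to 0.27°, at the home height and on the stop angle. Handing in.

```bash
python3 -c "
from station import arm
print(arm.job_done())"
```

```text
the job is handed in; nothing more can be done
None
```

The arrester test cell is assembled and handed in after about 55 s: the spacer, both grey blocks found on the table and the brass contact lie flat in the bore, and the red cap is screwed home against its stop and released.

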